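# Hang the drained mug on the mug tree

### The arm

A 6-joint arm with a two-finger parallel gripper is mounted at the origin on a cart in front of the work surface, level with it; the furniture and walls round the work are solid. World frame = base frame: x ahead of the robot, y to its left, z up, the work surface at z = 0. Lengths are in mm, angles in degrees, forces in N, time in s.
With the tool pointing down it reaches from about 300 to 850 mm from the base axis. Payload 4.2 kg.
Tool frame: the origin (TCP) lies on the centre line of the jaws, within the pads' length; the fingertips stand 14 mm ahead of it and the grasp point (between the pads) lies 5 mm behind it; z points along the fingers, y is the line along which they close (so a half turn about z gives the same grasp; the last joint's range is limited). The gripper opens to 91 mm and grips with 3 to 60 N. Pads are 32 mm wide; open, the fingers measure 118 mm over their backs; the gripper's body (76 mm by 178 mm) begins 60 mm behind the grasp point.
Start: joints at [-64.63, 18.312, 89.639, -0, 72.044, -1.146], TCP at [256.717, -514.527, 227.976] pointing down, gripper open.
Joint ranges: [-177.97, 177.97], [-48.28, 115.42], [12.27, 149.76], [-77.06, 257.06], [2.81, 150.46], [-146.56, 146.56]. Speed limits (degrees/s): [147.25, 147.25, 180, 180, 180, 180].

### API

Orientations are given as [roll, pitch, yaw] about the fixed x, y, z axes, in that order (R = Rz(yaw) Ry(pitch) Rx(roll)).
In Python, from workcell import * gives the robot as it stands. The module is installed in compiled form; this text tells all that it offers.
- The arm moves only by the shell command python3 -m crank 'ROWS' [FORCE]. ROWS is JSON, a list of rows, each an object of numbers: "grip": the finger opening in m, from 0 to 0.0912; "x", "y", "z": the shift along the tool's x, y, z in m; "yaw": the turn about the tool's z in rad. In form: [{"grip": .., "x": .., "y": .., "z": .., "yaw": ..}, ...]. A call has exactly 5 rows; each row is the pose to reach, as a shift and turn from the pose commanded when the call began, along the tool's axes at that moment; what a row does not reach only later rows make up. A row lasts 1/12 s, in which the tool goes at most 41.7 mm and 7.16 degrees, less where a joint would pass 70% of its speed; a pose out of reach is approached as far as the arm can. A call with a gripper value outside its range is refused whole. The fingers move at their own pace and stop on an object; FORCE is the grip in N (left out, the last holds). Time passes only in rows, so rows that repeat a pose let the fingers close, or fill a call up. It gives the time, the measured TCP pose, the force, the opening and the grip force at its end, in the units of the state.
- state(): the state, without advancing time (a new reading comes with each control period).
- grab_frame(name): name is "scene" or "top"; returns the picture (420x560x3 uint8, red, green, blue); there is no depth.
- camera_model(name): a dict with "intrinsics" (3x3 intrinsics, pixels), "distortion" ([k1, k2, p1, p2, k3] as OpenCV has them; the pictures are not rectified), "R" (3x3) and "t" (3): a world point X has camera coordinates R X + t. Camera axes: x right, y down, z forward; pixel columns grow to the right and rows downward; lengths in mm; the calibration is good to about 2 mm. A picture is of the moment at which its call begins. camera_model takes no time and is no camera call.
- job_done(): hands the job in; it is judged then, once.
The state is a dict: "time_s": time; "qpos": joint angles; "qvel": joint speeds; "effort": joint torques, N m; "ee_pos": TCP position; "ee_rot": TCP orientation; "force": force on the tool from outside, world axes, zero at the start; "torque": the same for the moment, N m; "gripper_width": finger opening in mm; "gripper_force": force on a finger pad.
Only numpy, scipy, OpenCV 4.12 (cv2) and the standard library are available. Lean on these libraries where they do the work, as an engineer would, in place of code of your own. Each camera call takes 0.05 s, during which the arm holds its last target. There are 200 camera calls.

### The job

The green-and-white mug has drained upside down on the tray with its handle turned towards the microwave, where no hand gets at it: pick it up, turn it round, stand it down again with the handle away from the microwave and let go. Then take it afresh and hang it by its handle on the empty arm of the mug tree, easing it down so that it neither drops nor swings. Leave the glass, the bowl and the mug tree where they stand.

Things in the scene. Friction and masses are not known exactly. Their poses are not given: they have to be found in the camera images.
- mug: the mug to hang: ceramic, mouth half green, foot half white, 99 mm high, 0.33 kg. Origin in the plane of its foot, z from foot to mouth (so z points down while it stands upside down). The axis of its round wall is at x=0, y=+17.5 mm; the outer radius grows evenly from 32 mm at the foot to 43 mm at the mouth. The handle lies in the plane x=0 on the -y side, reaching y=-60 mm
- mug_foot (a point): centre of the mug's round foot (its uppermost face while it stands upside down)
- mug_handle_hole (a point): middle of the hole in the handle, at (0, -38, 60) mm of the mug. Handle bar 12 mm wide (x), 7.5 mm thick; its centre line runs in (y, z) of the mug through (-27,19), (-39,26), (-46,33), (-52,43), (-56,53), (-56,63), (-54,72), (-50,81), (-40,89), (-22,86) mm. The hole is about 28 mm (y) by 50 mm (z)
- mug_tree: mug tree standing loose on the worktop: round wooden foot 156 mm across and 24 mm high, wooden post 20 mm thick and 270 mm high, three steel arms 120 degrees apart at the top. Origin at the centre of its underside, z up. The empty arm points along its own +y; the other two arms carry white spotted mugs, which are fixed to the tree
- free_arm_root (a point): where the empty arm's centre line leaves the post, 235 mm up, 8 mm from the post's axis
- free_arm_bend (a point): where the empty arm bends upward: 88 mm from the post's axis, 254 mm up. The arm is a round steel rod 9 mm thick that rises straight from root to bend, then more steeply to the tip
- free_arm_tip (a point): centre of the ball, 13 mm across, at the end of the empty arm: 108 mm from the post's axis, 268 mm up
- draining_tray: grey ribbed draining tray, 190 x 300 mm (its x and y), fixed; origin at the centre of its underside; its standing surface is 12 mm above the worktop, its rim 18 mm
- upturned_glass: clear glass standing upside down on the tray, 66 mm wide, 136 mm high, loose; origin at the centre of its underside; leave it alone
- bowl: white bowl standing upside down on the worktop, 156 mm wide, 66 mm high, loose; origin at the centre of its underside; leave it alone
- microwave: the microwave oven behind the tray, 501 mm wide (y), 297 mm high, fixed; its front stands at about x = 0.53 m; origin at the centre of its underside

How it is judged:
By the outcome, as a careful person would: the job done as asked, in the order asked, and still so for the second after the job is handed in, with the robot touching nothing.
It also fails if it takes over 58 s, if anything falls off the work surface, if the arm or the gripper's body presses on something with over 40 N, if the wrist force passes 120 N, or if a joint passes its speed limit or range.

## Working session

There is one attempt and no reset: what is moved stays moved. The work goes in short steps, Python scripts to look and compute and a shell command to move; the robot and the scene stay as the last step left them, time stands still between calls to the robot, and variables do not carry over. Pictures are saved under pics/ and viewed, at most 10 in all, crops included, and the job is handed in when it is done.

```bash
mkdir -p pics
python3 - <<'E'
from workcell import *
import cv2
for n in("scene","top"):
    f=grab_frame(n); cv2.imwrite(f"pics/{n}0.png",cv2.resize(f[:,:,::-1],(800,600),interpolation=cv2.INTER_CUBIC))
    c=camera_model(n);print({k:__import__('numpy').round(v,3).tolist() for k,v in c.items()})
print(state())
E
```

```text
{'intrinsics': [[526.948, 0.0, 286.216], [0.0, 526.948, 207.367], [0.0, 0.0, 1.0]], 'distortion': [-0.207, 0.0, 0.0, 0.0, 0.0], 'R': [[-0.892, -0.452, 0.003], [-0.331, 0.649, -0.685], [0.308, -0.612, -0.729]], 't': [375.568, 384.927, 1529.14]}
{'intrinsics': [[446.862, 0.0, 281.353], [0.0, 446.862, 204.48], [0.0, 0.0, 1.0]], 'distortion': [0.019, 0.0, 0.0, 0.0, 0.0], 'R': [[0.01, -1.0, -0.0], [-0.999, -0.01, -0.052], [0.052, 0.001, -0.999]], 't': [-127.926, 516.182, 1414.452]}
{'time_s': 0.1, 'qpos': array([-6.46304099e+01,  1.83470062e+01,  8.96987455e+01, -9.07395341e-04,
        7.20443204e+01, -1.14592445e+00]), 'qvel': array([-0.02229291, -0.07692002, -0.14870423, -0.03104049,  0.08525178,
       -0.03016377]), 'effort': array([-9.53309154e-06, -4.13334346e+01, -2.32509685e+01,  7.26994453e-02,
        4.21940850e-02, -5.14577710e-05]), 'ee_pos': array([ 256.51599053, -514.13296005,  227.21862804]), 'ee_rot': array([-1.79909929e+02, -9.38747034e-04,  2.65157942e+01]), 'force': array([0.60589017, 0.5580259 , 0.53242051]), 'torque': array([-0.03400465, -0.00011761, -0.04349045]), 'gripper_force': 0.0, 'gripper_width': 91.3999474351851}
```

View pics/scene0.png

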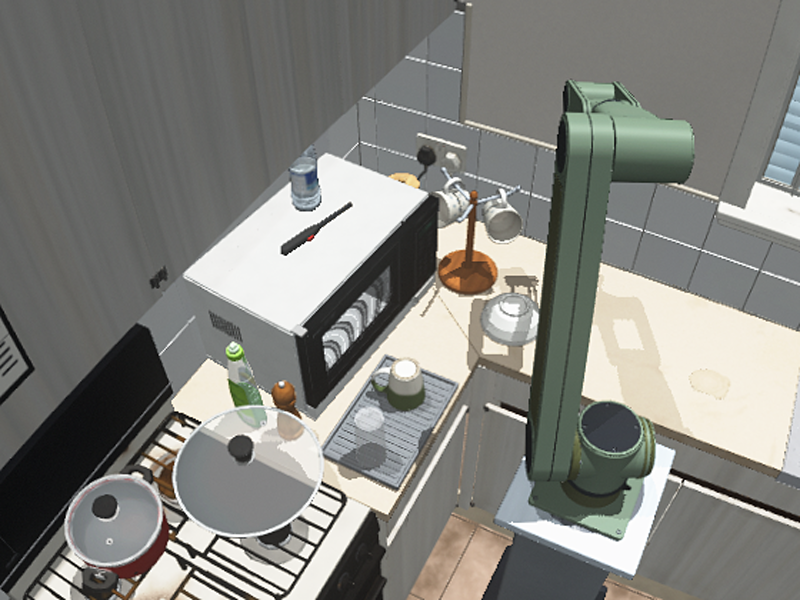

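View pics/top0.png

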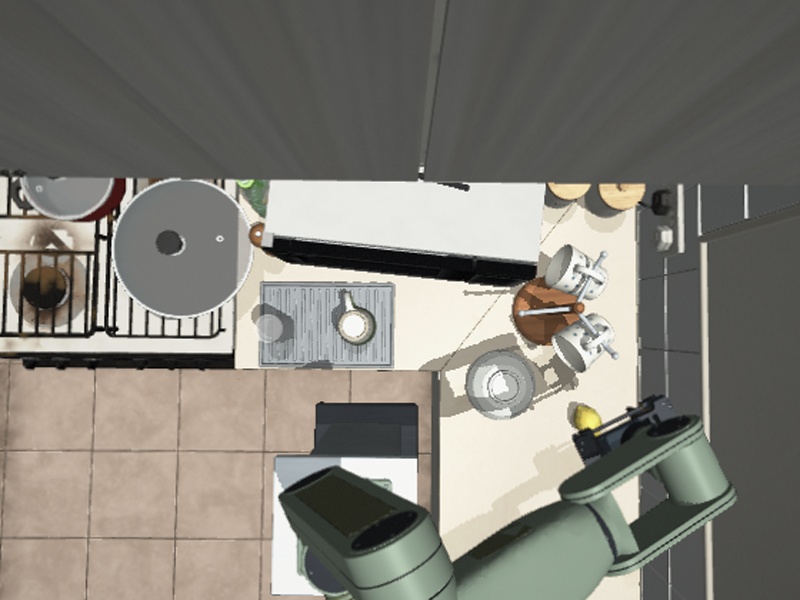

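Run:
```python
import cv2,numpy as np
from workcell import *
t=grab_frame("top")[:,:,::-1];s=grab_frame("scene")[:,:,::-1]
R=lambda im,x,y,w,h,k:cv2.resize(im[y:y+h,x:x+w],None,fx=k,fy=k,interpolation=cv2.INTER_CUBIC)
# top: x170..440,y170..300 at 2.9? two crops stacked
a=R(t,175,190,130,75,6); b=R(t,325,165,125,90,6)
cv2.imwrite("pics/c1.png",np.vstack([a[:, :750] if a.shape[1]>750 else a]))
st=np.zeros((600,800,3),np.uint8)
a=R(t,215,195,66,73,6);b=R(t,350,165,66,95,6)
st[:438,:396]=a;st[:570,404:800]=b
cv2.imwrite("pics/c1.png",st)
st=np.zeros((600,800,3),np.uint8)
a=R(s,225,235,100,110,4);b=R(s,295,110,100,110,4)
st[:440,:400]=a;st[:440,400:]=b
cv2.imwrite("pics/c2.png",st)
```

```text
(no output)
```

View pics/c1.png

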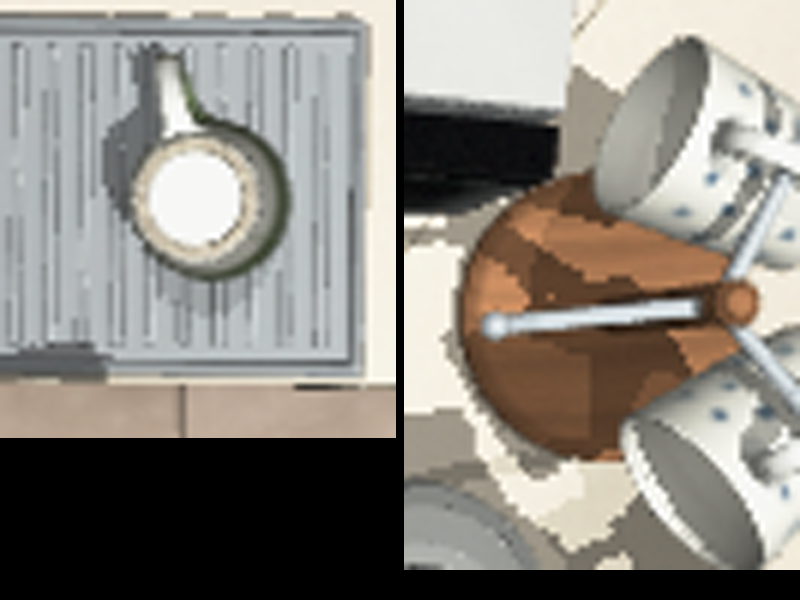

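View pics/c2.png

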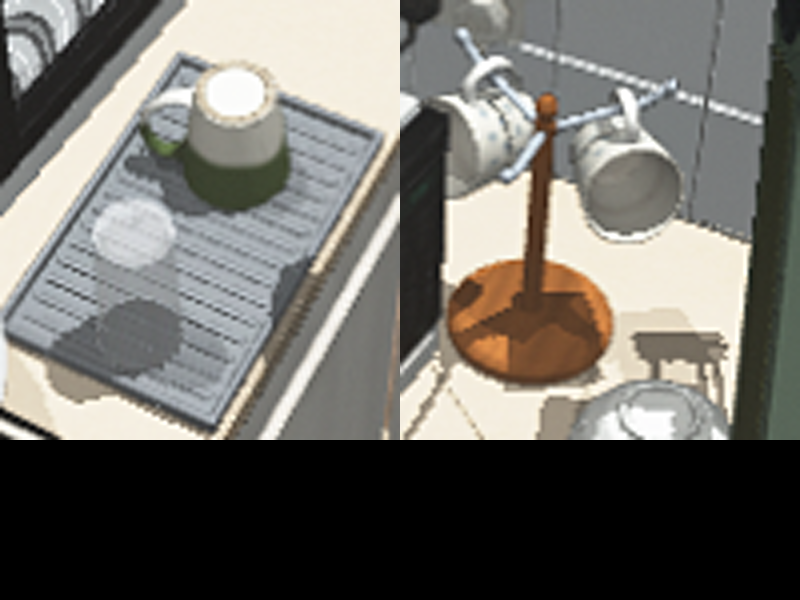

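```bash
cat > h.py <<'E'
import cv2,numpy as np
from workcell import *
def ray(n,px):
    c=camera_model(n);K,d,R,t=[np.array(c[k],float) for k in("intrinsics","distortion","R","t")]
    u=cv2.undistortPoints(np.array([[px]],float),K,d)[0,0]
    return -R.T@t, R.T@np.r_[u,1]
def atz(n,px,z):
    o,v=ray(n,px);return (o+v*(z-o[2])/v[2]).round(1)
def proj(n,X):
    c=camera_model(n);K,d,R,t=[np.array(c[k],float) for k in("intrinsics","distortion","R","t")]
    return cv2.projectPoints(np.array(X,float).reshape(-1,1,3),cv2.Rodrigues(R)[0],t,K,d)[0][:,0]
E
python3 - <<'E'
from h import *
for a in [("foot","top",(247.6,227.6),111),("foot","scene",(283.4,257.6),111),("htip","top",(242.1,205),53),
("post","top",(405.6,214.9),270),("post","scene",(330.9,134.6),270),("tip","top",(364.8,218.8),268),("tip","scene",(322.1,152.9),268),
("glass","scene",(258.1,292.6),148),("glass","top",(189,228),148),("base L","top",(359,215),12),("base bottom","top",(384,241.5),12),("base","scene",(327,188),24)]:
    print(a[0],a[1],atz(*a[1:]))
E
```

```text
foot top [442.7 -23.1 111. ]
foot scene [439.6 -17.3 111. ]
htip top [512.5  -0.6  53. ]
post top [ 480.3 -447.6  270. ]
post scene [ 477.  -438.9  270. ]
tip top [ 469.  -341.6  268. ]
tip scene [ 465.9 -342.2  268. ]
glass scene [433.2 150.5 148. ]
glass top [439.8 143.  148. ]
base L top [ 486.5 -370.7   12. ]
base bottom top [ 403.1 -450.3   12. ]
base scene [ 474.3 -435.1   24. ]
```

Run:
```python
from h import *
f=lambda x,y:((x+.5)*.7-.5,(y+.5)*.7-.5)
print("top front R", atz("top",f(538,263),297)); print("top front L", atz("top",f(272,238),297))
print("bot front R", atz("top",f(536,285),5)); print("bot front L", atz("top",f(285,263),5))
print("scene topR", atz("scene",f(437,197),297),"botR",atz("scene",f(437,258),5),"topL",atz("scene",f(300,330),297))
# hung mug clearance: handle hang corners
```

```text
top front R [ 558.  -365.9  297. ]
top front L [598.1 112.4 297. ]
bot front R [ 537.6 -423.4    5. ]
bot front L [581.4 142.2   5. ]
scene topR [ 531.  -355.1  297. ] botR [ 568.6 -453.8    5. ] topL [592.8 120.5 297. ]
```

```bash
python3 -m crank '[{"grip":0.091,"x":0.0257,"y":-0.024,"z":0},{"grip":0.091,"x":0.0514,"y":-0.048,"z":0},{"grip":0.091,"x":0.0771,"y":-0.072,"z":0},{"grip":0.091,"x":0.1028,"y":-0.096,"z":0},{"grip":0.091,"x":0.1285,"y":-0.12,"z":0}]'
python3 -m crank '[{"grip":0.091,"x":0.0257,"y":-0.024,"z":0},{"grip":0.091,"x":0.0514,"y":-0.048,"z":0},{"grip":0.091,"x":0.0771,"y":-0.072,"z":0},{"grip":0.091,"x":0.1028,"y":-0.096,"z":0},{"grip":0.091,"x":0.1285,"y":-0.12,"z":0}]'
python3 -m crank '[{"grip":0.091,"x":0.0257,"y":-0.024,"z":0,"yaw":0.04},{"grip":0.091,"x":0.0514,"y":-0.048,"z":0,"yaw":0.09},{"grip":0.091,"x":0.0771,"y":-0.072,"z":0,"yaw":0.14},{"grip":0.091,"x":0.1028,"y":-0.096,"z":0,"yaw":0.18},{"grip":0.091,"x":0.1285,"y":-0.12,"z":0.0,"yaw":0.18}]'
python3 - <<'E'
from h import *
t=grab_frame("top")[:,:,::-1];s=grab_frame("scene")[:,:,::-1]
st=np.zeros((600,800,3),np.uint8)
R=lambda im,x,y,w,h,k:cv2.resize(im[y:y+h,x:x+w],None,fx=k,fy=k,interpolation=cv2.INTER_CUBIC)
st[:600,:400]=R(t,200,160,100,150,4);st[:480,400:]=R(s,220,220,100,120,4)
cv2.imwrite("pics/d1.png",st); x=state();print(x['ee_pos'],x['ee_rot'],x['qpos'],x['time_s'])
print(proj("top",[[441,-20,111]]),proj("scene",[[441,-20,111]]))
E
```

```text
time_s: 0.62
ee_pos: [318.2, -348.2, 227.8]
ee_rot: [-180.0, -0.0, 16.1]
force: [0.8, -0.0, 0.7]
gripper_width: 90.9
gripper_force: 0.0
[ 318.74893664 -345.65855561  228.00920909] [-1.79872774e+02 -3.72113585e-02  1.64521764e+01] [-4.87803885e+01  8.88565626e+00  1.02470664e+02  9.34453988e-02
  6.87436394e+01  2.47334401e+01] 0.7167
[[246.54496893 228.14588474]] [[283.4036563 256.8137396]]validation failed for argument at $[0]...
validation failed for argument at $[0]...
```

View pics/d1.png

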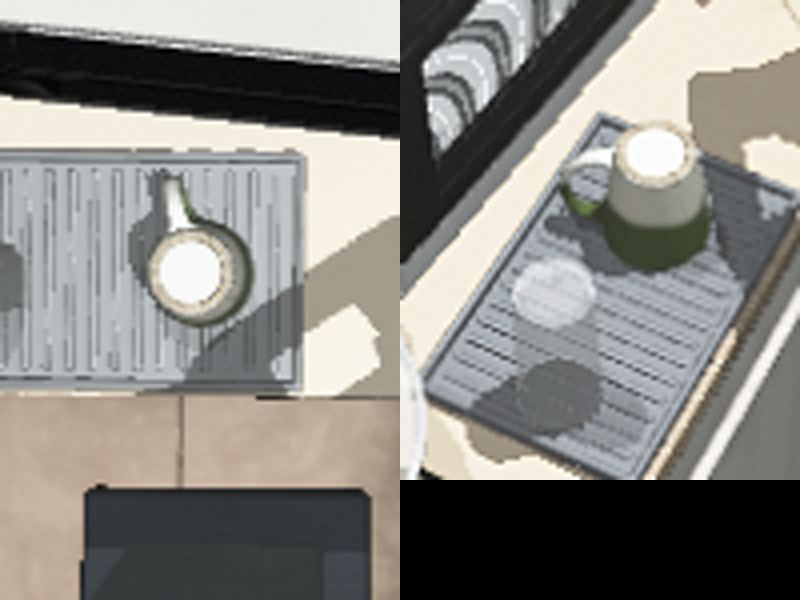

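```bash
python3 -m crank '[{"grip":0.091,"x":0.021,"y":-0.0279,"z":0,"yaw":0},{"grip":0.091,"x":0.042,"y":-0.0558,"z":0,"yaw":0},{"grip":0.091,"x":0.063,"y":-0.0837,"z":0,"yaw":0},{"grip":0.091,"x":0.084,"y":-0.1116,"z":0,"yaw":0},{"grip":0.091,"x":0.105,"y":-0.1395,"z":0,"yaw":0}]'
python3 -m crank '[{"grip":0.091,"x":0.021,"y":-0.0279,"z":0,"yaw":0},{"grip":0.091,"x":0.042,"y":-0.0558,"z":0,"yaw":0},{"grip":0.091,"x":0.063,"y":-0.0837,"z":0.01,"yaw":0},{"grip":0.091,"x":0.084,"y":-0.1116,"z":0.03,"yaw":0},{"grip":0.091,"x":0.105,"y":-0.1395,"z":0.05,"yaw":0}]'
python3 -c "
from workcell import *
x=state();print(x['ee_pos'],x['ee_rot'],x['qpos'])"
```

```text
time_s: 1.13
ee_pos: [380.4, -185.8, 228.0]
ee_rot: [180.0, -0.0, 16.1]
force: [0.6, 0.2, 1.0]
gripper_width: 91.1
gripper_force: 0.0
time_s: 1.55
ee_pos: [443.3, -22.3, 178.1]
ee_rot: [179.9, -0.2, 16.2]
force: [-0.1, -0.6, -0.2]
gripper_width: 90.9
gripper_force: 0.0
[443.32621555 -22.32012465 178.10507845] [ 1.79902953e+02 -1.64245348e-01  1.61911434e+01] [-4.34267051e+00  8.83516975e+00  1.10344871e+02 -3.81769445e-02
  6.06321148e+01  6.94849932e+01]
```

```bash
python3 -m crank '[{"grip":0.091,"x":0,"y":-0.002,"z":0.02,"yaw":0},{"grip":0.091,"x":0,"y":-0.002,"z":0.045,"yaw":0},{"grip":0.091,"x":0,"y":-0.002,"z":0.07,"yaw":0},{"grip":0.091,"x":0,"y":-0.002,"z":0.09,"yaw":0},{"grip":0.091,"x":0,"y":-0.002,"z":0.1,"yaw":0}]' 15
python3 -m crank '[{"grip":0.05,"x":0,"y":0,"z":0,"yaw":0},{"grip":0.05,"x":0,"y":0,"z":0,"yaw":0},{"grip":0.05,"x":0,"y":0,"z":0,"yaw":0},{"grip":0.05,"x":0,"y":0,"z":0,"yaw":0},{"grip":0.05,"x":0,"y":0,"z":0,"yaw":0}]' 15
python3 -m crank '[{"grip":0.05,"x":0,"y":0,"z":0,"yaw":0},{"grip":0.05,"x":0,"y":0,"z":0,"yaw":0},{"grip":0.05,"x":0,"y":0,"z":0,"yaw":0},{"grip":0.05,"x":0,"y":0,"z":0,"yaw":0},{"grip":0.05,"x":0,"y":0,"z":0,"yaw":0}]' 15
```

```text
time_s: 1.97
ee_pos: [440.3, -21.7, 75.6]
ee_rot: [-179.9, 0.2, 16.2]
force: [-0.1, 0.1, 0.4]
gripper_width: 91.0
gripper_force: 0.0
time_s: 2.38
ee_pos: [441.8, -21.6, 78.5]
ee_rot: [180.0, -0.1, 16.2]
force: [1.2, -0.3, -3.1]
gripper_width: 73.7
gripper_force: 14.8
time_s: 2.8
ee_pos: [441.8, -21.5, 78.4]
ee_rot: [180.0, -0.1, 16.2]
force: [-0.2, -1.3, 1.5]
gripper_width: 73.6
gripper_force: 15.0
```

```bash
python3 -m crank '[{"grip":0.05,"x":0,"y":0,"z":0,"yaw":0},{"grip":0.05,"x":0,"y":0,"z":-0.005,"yaw":0},{"grip":0.05,"x":0,"y":0,"z":-0.015,"yaw":0},{"grip":0.05,"x":0,"y":0,"z":-0.025,"yaw":0},{"grip":0.05,"x":0,"y":0,"z":-0.03,"yaw":0}]' 28
for i in 1; do python3 -m crank '[{"grip":0.05,"x":0,"y":0,"z":0,"yaw":-0.06},{"grip":0.05,"x":0,"y":0,"z":0,"yaw":-0.15},{"grip":0.05,"x":0,"y":0,"z":0,"yaw":-0.25},{"grip":0.05,"x":0,"y":0,"z":0,"yaw":-0.35},{"grip":0.05,"x":0,"y":0,"z":0,"yaw":-0.45}]'; done
```

```text
time_s: 3.22
ee_pos: [441.1, -21.1, 108.5]
ee_rot: [-180.0, 0.0, 16.2]
force: [-0.1, -0.4, -4.6]
gripper_width: 73.2
gripper_force: 27.8
time_s: 3.63
ee_pos: [440.6, -21.1, 107.5]
ee_rot: [-179.9, 0.1, 42.3]
force: [-0.1, -0.5, -4.1]
gripper_width: 72.9
gripper_force: 27.8
```

```bash
python3 -m crank '[{"grip":0.05,"x":0,"y":0,"z":0,"yaw":-0.1},{"grip":0.05,"x":0,"y":0,"z":0,"yaw":-0.2},{"grip":0.05,"x":0,"y":0,"z":0,"yaw":-0.3},{"grip":0.05,"x":0,"y":0,"z":0,"yaw":-0.4},{"grip":0.05,"x":0,"y":0,"z":0,"yaw":-0.5}]'
python3 -m crank '[{"grip":0.05,"x":0,"y":0,"z":0,"yaw":-0.1},{"grip":0.05,"x":0,"y":0,"z":0,"yaw":-0.2},{"grip":0.05,"x":0,"y":0,"z":0,"yaw":-0.3},{"grip":0.05,"x":0,"y":0,"z":0,"yaw":-0.4},{"grip":0.05,"x":0,"y":0,"z":0,"yaw":-0.5}]'
python3 -m crank '[{"grip":0.05,"x":0,"y":0,"z":0,"yaw":-0.1},{"grip":0.05,"x":0,"y":0,"z":0,"yaw":-0.2},{"grip":0.05,"x":0,"y":0,"z":0,"yaw":-0.3},{"grip":0.05,"x":0,"y":0,"z":0,"yaw":-0.4},{"grip":0.05,"x":0,"y":0,"z":0,"yaw":-0.5}]'
python3 -m crank '[{"grip":0.05,"x":0,"y":0,"z":0,"yaw":-0.1},{"grip":0.05,"x":0,"y":0,"z":0,"yaw":-0.2},{"grip":0.05,"x":0,"y":0,"z":0,"yaw":-0.3},{"grip":0.05,"x":0,"y":0,"z":0,"yaw":-0.4},{"grip":0.05,"x":0,"y":0,"z":0,"yaw":-0.5}]'
python3 -m crank '[{"grip":0.05,"x":0,"y":0,"z":0,"yaw":-0.1},{"grip":0.05,"x":0,"y":0,"z":0,"yaw":-0.2},{"grip":0.05,"x":0,"y":0,"z":0,"yaw":-0.3},{"grip":0.05,"x":0,"y":0,"z":0,"yaw":-0.4},{"grip":0.05,"x":0,"y":0,"z":0,"yaw":-0.4}]'
python3 - <<'E'
from h import *
x=state();print(x['ee_pos'],x['ee_rot'],x['qpos'],x['force'])
t=grab_frame("top")[:,:,::-1];s=grab_frame("scene")[:,:,::-1]
st=np.zeros((600,800,3),np.uint8)
R=lambda im,x,y,w,h,k:cv2.resize(im[y:y+h,x:x+w],None,fx=k,fy=k,interpolation=cv2.INTER_CUBIC)
st[:600,:400]=R(t,200,160,100,150,4);st[:480,400:]=R(s,220,220,100,120,4)
cv2.imwrite("pics/d2.png",st)
E
```

```text
time_s: 4.05
ee_pos: [440.6, -21.1, 107.5]
ee_rot: [-179.9, 0.0, 70.9]
force: [0.5, 0.1, -4.0]
gripper_width: 73.4
gripper_force: 27.8
time_s: 4.47
ee_pos: [440.6, -21.1, 107.5]
ee_rot: [-179.9, -0.0, 99.6]
force: [-0.5, 0.4, -4.3]
gripper_width: 73.3
gripper_force: 27.8
time_s: 4.88
ee_pos: [440.7, -21.1, 107.5]
ee_rot: [-180.0, -0.1, 128.2]
force: [-0.0, 0.4, -4.1]
gripper_width: 73.5
gripper_force: 27.8
time_s: 5.3
ee_pos: [440.7, -21.1, 107.5]
ee_rot: [-180.0, -0.1, 156.9]
force: [-0.1, 0.0, -4.9]
gripper_width: 73.3
gripper_force: 27.8
time_s: 5.72
ee_pos: [440.8, -21.1, 107.6]
ee_rot: [180.0, -0.1, 179.6]
force: [-0.7, 0.1, -3.9]
gripper_width: 73.6
gripper_force: 27.8
[440.83490422 -21.12787523 107.58522142] [ 1.79980077e+02 -6.98729662e-02  1.79582916e+02] [-4.24812429e+00  1.34507674e+01  1.16412083e+02  1.97946779e-02
  5.02081995e+01 -9.38437062e+01] [-0.66391926  0.12308213 -3.87631231]
```

View pics/d2.png

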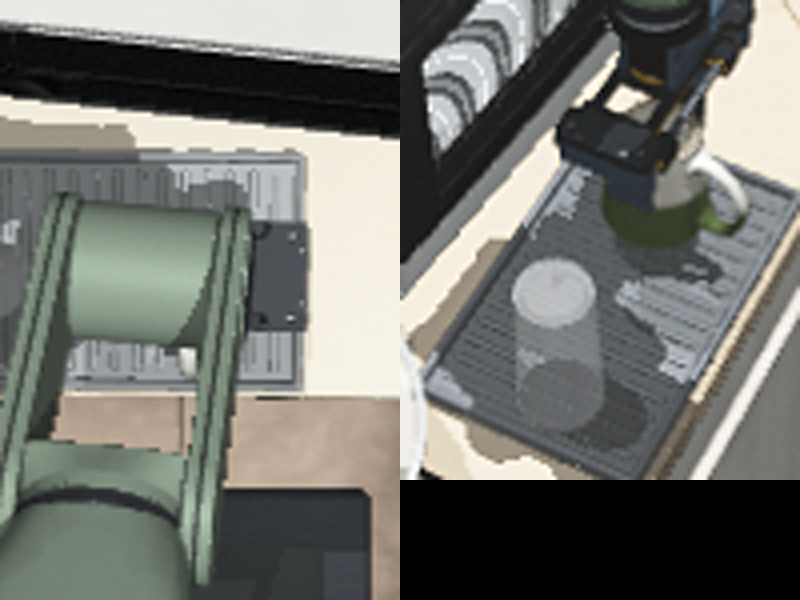

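```bash
python3 -m crank '[{"grip":0.05,"x":0,"y":0,"z":0.01,"yaw":0},{"grip":0.05,"x":0,"y":0,"z":0.02,"yaw":0},{"grip":0.05,"x":0,"y":0,"z":0.026,"yaw":0},{"grip":0.05,"x":0,"y":0,"z":0.028,"yaw":0},{"grip":0.05,"x":0,"y":0,"z":0.029,"yaw":0}]'
python3 -m crank '[{"grip":0.05,"x":0,"y":0,"z":0.0005,"yaw":0},{"grip":0.05,"x":0,"y":0,"z":0.001,"yaw":0},{"grip":0.05,"x":0,"y":0,"z":0.0013,"yaw":0},{"grip":0.05,"x":0,"y":0,"z":0.0013,"yaw":0},{"grip":0.05,"x":0,"y":0,"z":0.0013,"yaw":0}]'
```

```text
time_s: 6.23
ee_pos: [441.3, -21.3, 78.7]
ee_rot: [180.0, -0.0, 179.4]
force: [-0.2, 0.4, -2.8]
gripper_width: 73.9
gripper_force: 27.8
time_s: 6.65
ee_pos: [441.8, -21.3, 78.3]
ee_rot: [180.0, 0.1, 179.5]
force: [-1.0, 0.8, 3.7]
gripper_width: 73.4
gripper_force: 28.0
```

```bash
python3 -m crank '[{"grip":0.091,"x":0,"y":0,"z":0,"yaw":0},{"grip":0.091,"x":0,"y":0,"z":0,"yaw":0},{"grip":0.091,"x":0,"y":0,"z":0,"yaw":0},{"grip":0.091,"x":0,"y":0,"z":0,"yaw":0},{"grip":0.091,"x":0,"y":0,"z":0,"yaw":0}]'
python3 -m crank '[{"grip":0.091,"x":0,"y":0,"z":-0.01,"yaw":0},{"grip":0.091,"x":0,"y":0,"z":-0.03,"yaw":0},{"grip":0.091,"x":0,"y":0,"z":-0.05,"yaw":0},{"grip":0.091,"x":0,"y":0,"z":-0.075,"yaw":0},{"grip":0.091,"x":0,"y":0,"z":-0.1,"yaw":0}]'
python3 -m crank '[{"grip":0.091,"x":0,"y":0.035,"z":-0.01,"yaw":0.11},{"grip":0.091,"x":0,"y":-0.035,"z":-0.02,"yaw":0.22},{"grip":0.091,"x":0,"y":-0.07,"z":-0.02,"yaw":0.33},{"grip":0.091,"x":0,"y":-0.11,"z":-0.02,"yaw":0.44},{"grip":0.091,"x":0,"y":-0.15,"z":-0.02,"yaw":0.55}]'
```

```text
time_s: 7.07
ee_pos: [441.4, -21.4, 77.6]
ee_rot: [-180.0, 0.0, 179.5]
force: [-0.3, 0.5, 0.3]
gripper_width: 91.0
gripper_force: 0.0
time_s: 7.48
ee_pos: [440.9, -21.4, 178.4]
ee_rot: [-180.0, -0.1, 179.5]
force: [0.4, -0.7, 0.4]
gripper_width: 91.0
gripper_force: 0.0
time_s: 7.9
ee_pos: [440.6, -154.0, 198.0]
ee_rot: [180.0, 0.1, 147.9]
force: [0.6, -0.2, 0.3]
gripper_width: 91.1
gripper_force: 0.0
```

```bash
python3 -m crank '[{"grip":0.06,"x":0,"y":0,"z":0,"yaw":0.12},{"grip":0.06,"x":0,"y":0,"z":0,"yaw":0.24},{"grip":0.06,"x":0,"y":0,"z":0,"yaw":0.36},{"grip":0.06,"x":0,"y":0,"z":0,"yaw":0.48},{"grip":0.06,"x":0,"y":0,"z":0,"yaw":0.6}]'
python3 -m crank '[{"grip":0.06,"x":0,"y":0,"z":0,"yaw":0.12},{"grip":0.06,"x":0,"y":0,"z":0,"yaw":0.24},{"grip":0.06,"x":0,"y":0,"z":0,"yaw":0.36},{"grip":0.06,"x":0,"y":0,"z":0,"yaw":0.48},{"grip":0.06,"x":0,"y":0,"z":0,"yaw":0.6}]' >/dev/null
python3 -m crank '[{"grip":0.06,"x":0,"y":0,"z":0,"yaw":0.12},{"grip":0.06,"x":0,"y":0,"z":0,"yaw":0.24},{"grip":0.06,"x":0,"y":0,"z":0,"yaw":0.36},{"grip":0.06,"x":0,"y":0,"z":0,"yaw":0.48},{"grip":0.06,"x":0,"y":0,"z":0,"yaw":0.6}]' >/dev/null
python3 -m crank '[{"grip":0.06,"x":0,"y":0,"z":0,"yaw":0.12},{"grip":0.06,"x":0,"y":0,"z":0,"yaw":0.24},{"grip":0.06,"x":0,"y":0,"z":0,"yaw":0.36},{"grip":0.06,"x":0,"y":0,"z":0,"yaw":0.48},{"grip":0.06,"x":0,"y":0,"z":0,"yaw":0.6}]'
python3 - <<'E'
from h import *
x=state();print(x['ee_pos'],x['ee_rot'],x['qpos'],x['force'])
t=grab_frame("top")[:,:,::-1];s=grab_frame("scene")[:,:,::-1]
st=np.zeros((600,800,3),np.uint8)
R=lambda im,x,y,w,h,k:cv2.resize(im[y:y+h,x:x+w],None,fx=k,fy=k,interpolation=cv2.INTER_CUBIC)
st[:,:400]=R(t,215,190,50,75,8);st[:480,400:]=R(s,255,235,66,80,6)[:,:400] if 0 else R(s,258,240,50,60,8)
cv2.imwrite("pics/d3.png",st)
# model overlay predictions
def mug(P,c,az):
    a=np.radians(az); ey=-np.array([np.cos(a),np.sin(a),0])  # handle dir is -y
    return [np.r_[c,0]+ey*(y-17.5)+np.array([0,0,111-z]) for y,z in P]
P=[(17.5,0),(-27,19),(-39,26),(-52,43),(-56,58),(-50,81)]
for az in(175,180,185):print(az,proj("top",mug(P,(441,-21.5),az)).round(1).tolist(),proj("scene",mug(P,(441,-21.5),az)).round(1).tolist())
E
```

```text
time_s: 8.32
ee_pos: [440.0, -153.8, 197.3]
ee_rot: [-180.0, -0.0, 113.2]
force: [-0.0, -0.5, 0.5]
gripper_width: 61.8
gripper_force: 0.0
time_s: 9.57
ee_pos: [440.1, -153.5, 197.4]
ee_rot: [180.0, 0.0, 10.1]
force: [-0.1, 0.3, -1.0]
gripper_width: 60.0
gripper_force: 0.0
[ 440.1156822  -153.54853921  197.3509705 ] [1.79999900e+02 1.44593670e-02 1.01346845e+01] [-2.06415005e+01  9.89115628e+00  1.05926301e+02 -8.31332876e-03
  6.41949155e+01  5.92274347e+01] [-0.09935063  0.31215429 -1.0451639 ]
175 [[247.1, 228.2], [246.0, 242.9], [245.8, 246.8], [245.8, 250.8], [246.1, 251.9], [246.8, 249.6]] [[283.6, 256.5], [296.1, 266.4], [299.4, 269.5], [302.9, 274.6], [303.9, 278.0], [302.1, 281.5]]
180 [[247.1, 228.2], [247.3, 243.0], [247.4, 246.9], [247.8, 250.9], [248.1, 252.0], [248.7, 249.7]] [[283.6, 256.5], [296.7, 265.5], [300.2, 268.4], [303.9, 273.2], [304.9, 276.6], [302.9, 280.2]]
185 [[247.1, 228.2], [248.6, 242.9], [249.1, 246.8], [249.8, 250.9], [250.2, 251.9], [250.6, 249.6]] [[283.6, 256.5], [297.2, 264.6], [300.8, 267.2], [304.6, 271.8], [305.7, 275.0], [303.7, 278.8]]
```

View pics/d3.png

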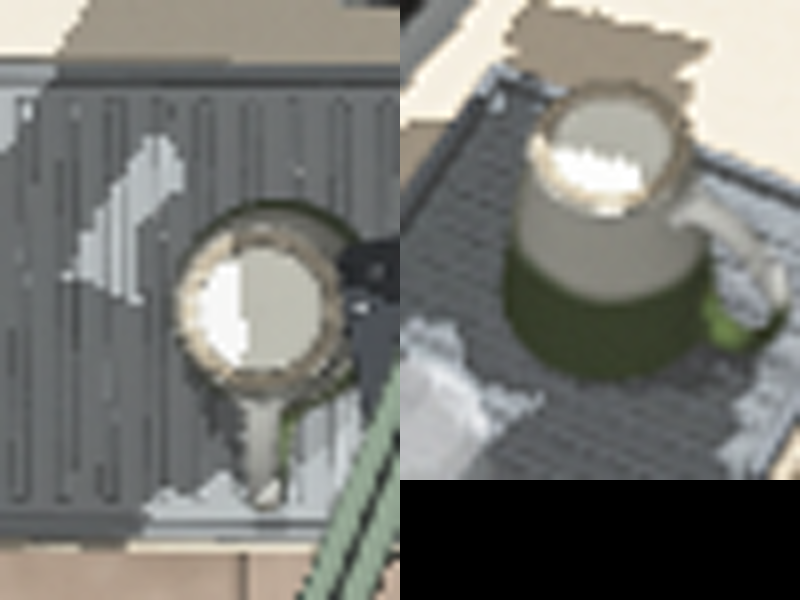

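```bash
python3 -m crank '[{"grip":0.05,"x":-0.007,"y":-0.03,"z":0,"yaw":0.05},{"grip":0.05,"x":-0.014,"y":-0.06,"z":0,"yaw":0.1},{"grip":0.05,"x":-0.021,"y":-0.09,"z":0,"yaw":0.15},{"grip":0.05,"x":-0.028,"y":-0.12,"z":0,"yaw":0.176},{"grip":0.05,"x":-0.0337,"y":-0.1395,"z":0,"yaw":0.176}]'
python3 -m crank '[{"grip":0.05,"x":0,"y":0,"z":0.015,"yaw":0},{"grip":0.05,"x":0,"y":0,"z":0.035,"yaw":0},{"grip":0.05,"x":0,"y":0,"z":0.05,"yaw":0},{"grip":0.05,"x":0,"y":0,"z":0.06,"yaw":0},{"grip":0.05,"x":0,"y":0,"z":0.06,"yaw":0}]'
```

```text
time_s: 10.08
ee_pos: [380.2, -20.7, 197.3]
ee_rot: [-180.0, 0.0, 0.6]
force: [0.2, -0.6, -0.6]
gripper_width: 50.2
gripper_force: 0.0
time_s: 10.5
ee_pos: [380.1, -22.3, 135.8]
ee_rot: [-180.0, 0.3, 0.6]
force: [0.2, 0.5, 0.2]
gripper_width: 50.1
gripper_force: 0.0
```

```bash
python3 -m crank '[{"grip":0.05,"x":0.002,"y":0,"z":0.015,"yaw":0.01},{"grip":0.05,"x":0.002,"y":0,"z":0.03,"yaw":0.01},{"grip":0.05,"x":0.002,"y":0,"z":0.042,"yaw":0.01},{"grip":0.05,"x":0.002,"y":0,"z":0.05,"yaw":0.01},{"grip":0.05,"x":0.002,"y":0,"z":0.05,"yaw":0.01}]' 10
python3 -m crank '[{"grip":0.03,"x":0,"y":0,"z":0,"yaw":0},{"grip":0.02,"x":0,"y":0,"z":0,"yaw":0},{"grip":0.015,"x":0,"y":0,"z":0,"yaw":0},{"grip":0,"x":0,"y":0,"z":0,"yaw":0},{"grip":0,"x":0,"y":0,"z":0,"yaw":0}]' 10
python3 -m crank '[{"grip":0,"x":0,"y":0,"z":0,"yaw":0},{"grip":0,"x":0,"y":0,"z":0,"yaw":0},{"grip":0,"x":0,"y":0,"z":0,"yaw":0},{"grip":0,"x":0,"y":0,"z":0,"yaw":0},{"grip":0,"x":0,"y":0,"z":0,"yaw":0}]'
```

```text
time_s: 10.92
ee_pos: [383.1, -22.5, 86.7]
ee_rot: [-180.0, 0.1, -0.1]
force: [-0.2, 0.2, -0.0]
gripper_width: 49.9
gripper_force: 0.0
time_s: 11.33
ee_pos: [384.0, -22.5, 88.0]
ee_rot: [180.0, -0.1, -0.2]
force: [-0.4, 0.1, -0.0]
gripper_width: 20.0
gripper_force: 0.0
time_s: 11.75
ee_pos: [383.5, -22.4, 87.6]
ee_rot: [-180.0, 0.0, -0.2]
force: [-1.6, 0.3, 4.0]
gripper_width: 11.5
gripper_force: 10.0
```

```bash
python3 -m crank '[{"grip":0,"x":0,"y":0,"z":-0.005,"yaw":0},{"grip":0,"x":0.001,"y":0,"z":-0.012,"yaw":0},{"grip":0,"x":0.003,"y":0,"z":-0.02,"yaw":0},{"grip":0,"x":0.006,"y":0,"z":-0.03,"yaw":0},{"grip":0,"x":0.01,"y":0,"z":-0.04,"yaw":0}]'
python3 -m crank '[{"grip":0,"x":0.004,"y":0,"z":-0.01,"yaw":0},{"grip":0,"x":0.008,"y":0,"z":-0.02,"yaw":0},{"grip":0,"x":0.014,"y":0,"z":-0.03,"yaw":0},{"grip":0,"x":0.02,"y":0,"z":-0.04,"yaw":0},{"grip":0,"x":0.026,"y":0,"z":-0.05,"yaw":0}]'
python3 - <<'E'
from h import *
x=state();print(x['ee_pos'],x['force'],x['torque'])
s=grab_frame("scene")[:,:,::-1]
R=lambda im,x,y,w,h,k:cv2.resize(im[y:y+h,x:x+w],None,fx=k,fy=k,interpolation=cv2.INTER_CUBIC)
cv2.imwrite("pics/d4.png",R(s,230,200,130,120,5))
E
```

```text
time_s: 12.17
ee_pos: [393.6, -22.6, 128.2]
ee_rot: [180.0, 0.0, -0.2]
force: [-1.2, -0.9, -4.1]
gripper_width: 12.0
gripper_force: 10.0
time_s: 12.58
ee_pos: [419.9, -22.7, 178.4]
ee_rot: [180.0, -0.0, -0.2]
force: [-0.3, -0.7, -4.1]
gripper_width: 11.8
gripper_force: 10.0
[419.90748578 -22.65599914 178.44081401] [-0.2923136  -0.6576938  -4.10510082] [ 0.05525181  0.085655   -0.04077853]
```

View pics/d4.png

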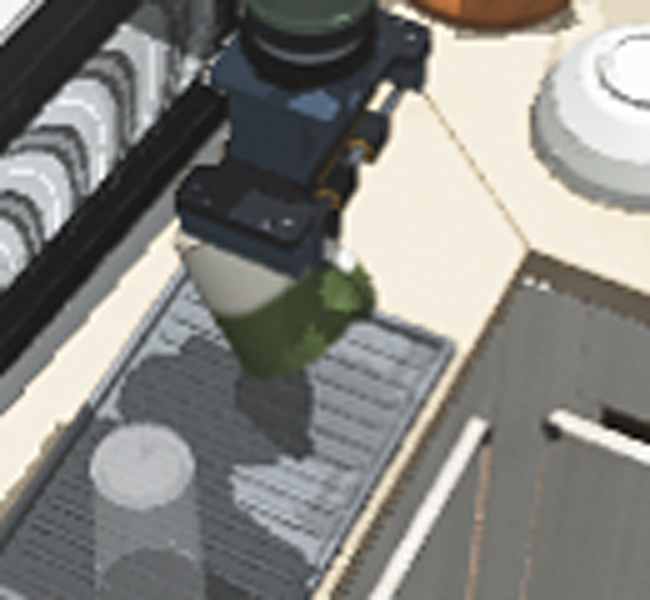

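```bash
python3 -m crank '[{"grip":0,"x":0,"y":0,"z":0,"yaw":0},{"grip":0,"x":0,"y":0,"z":0,"yaw":0},{"grip":0,"x":0,"y":0,"z":0,"yaw":0},{"grip":0,"x":0,"y":0,"z":0,"yaw":0},{"grip":0,"x":0,"y":0,"z":0,"yaw":0}]' 7
python3 -c "
from workcell import *
x=state();print(x['force'],x['torque'])"
python3 -m crank '[{"grip":0,"x":0,"y":0,"z":0,"yaw":0},{"grip":0,"x":0,"y":0,"z":0,"yaw":0},{"grip":0,"x":0,"y":0,"z":0,"yaw":0},{"grip":0,"x":0,"y":0,"z":0,"yaw":0},{"grip":0,"x":0,"y":0,"z":0,"yaw":0}]' 5.5
python3 -c "
from workcell import *
x=state();print(x['force'],x['torque'])"
```

```text
time_s: 13.05
ee_pos: [419.0, -22.6, 177.0]
ee_rot: [-180.0, 0.1, -0.2]
force: [0.4, -0.1, -3.6]
gripper_width: 11.7
gripper_force: 7.0
[ 0.39715771 -0.0867846  -3.60496358] [ 0.0349601  -0.00644892  0.00738718]
time_s: 13.47
ee_pos: [419.7, -22.6, 177.5]
ee_rot: [180.0, -0.0, -0.2]
force: [0.6, 0.5, -3.7]
gripper_width: 12.0
gripper_force: 5.5
[ 0.60748309  0.46734854 -3.67391522] [-0.00080005  0.03592424  0.01085821]
```

```bash
python3 -m crank '[{"grip":0,"x":0,"y":0,"z":0,"yaw":0},{"grip":0,"x":0,"y":0.004,"z":-0.006,"yaw":-0.01},{"grip":0,"x":0,"y":0.012,"z":-0.018,"yaw":-0.03},{"grip":0,"x":0,"y":0.026,"z":-0.034,"yaw":-0.06},{"grip":0,"x":0,"y":0.042,"z":-0.053,"yaw":-0.09}]' 20
python3 -m crank '[{"grip":0,"x":0.003,"y":0.02,"z":-0.015,"yaw":-0.02},{"grip":0,"x":0.008,"y":0.042,"z":-0.03,"yaw":-0.025},{"grip":0,"x":0.016,"y":0.064,"z":-0.042,"yaw":-0.025},{"grip":0,"x":0.024,"y":0.086,"z":-0.05,"yaw":-0.025},{"grip":0,"x":0.032,"y":0.108,"z":-0.052,"yaw":-0.025}]'
python3 -c "
from workcell import *
x=state();print(x['ee_pos'],x['ee_rot'],x['force'],x['torque'])"
```

```text
time_s: 13.88
ee_pos: [418.9, -64.8, 230.9]
ee_rot: [-180.0, 0.1, 5.2]
force: [0.4, 0.0, -3.8]
gripper_width: 11.8
gripper_force: 20.0
time_s: 14.3
ee_pos: [461.8, -171.1, 284.8]
ee_rot: [179.9, -0.2, 6.4]
force: [0.3, -0.4, -3.2]
gripper_width: 11.5
gripper_force: 20.0
[ 461.75909965 -171.11151159  284.81973366] [179.88121582  -0.20060174   6.42104177] [ 0.26139501 -0.4487264  -3.15978407] [0.03517013 0.05348005 0.00788057]
```

```bash
python3 -m crank '[{"grip":0,"x":0.003,"y":0.022,"z":0,"yaw":0},{"grip":0,"x":0.006,"y":0.044,"z":0,"yaw":0},{"grip":0,"x":0.009,"y":0.066,"z":0,"yaw":0},{"grip":0,"x":0.012,"y":0.084,"z":0,"yaw":0},{"grip":0,"x":0.012,"y":0.0945,"z":0,"yaw":0}]'
python3 -m crank '[{"grip":0,"x":0,"y":0,"z":0,"yaw":0},{"grip":0,"x":0,"y":0,"z":0,"yaw":0},{"grip":0,"x":0,"y":0,"z":0,"yaw":0},{"grip":0,"x":0,"y":0,"z":0,"yaw":0},{"grip":0,"x":0,"y":0,"z":0,"yaw":0}]'
python3 - <<'E'
from h import *
x=state();print(x['ee_pos'],x['ee_rot'],x['force'],x['torque'])
s=grab_frame("scene")[:,:,::-1]
t=grab_frame("top")[:,:,::-1]
R=lambda im,x,y,w,h,k:cv2.resize(im[y:y+h,x:x+w],None,fx=k,fy=k,interpolation=cv2.INTER_CUBIC)
st=np.zeros((600,800,3),np.uint8)
st[:,:480]=R(s,275,120,80,100,6);st[:400,480:]=R(t,305,170,80,100,4)
cv2.imwrite("pics/d5.png",st)
print(proj("scene",[x['ee_pos'],x['ee_pos']-[0,0,14],[468,-341,268],[480,-447,270]]),proj("top",[[468,-341,268],[480,-447,270]]))
E
```

```text
time_s: 14.72
ee_pos: [482.1, -263.0, 282.0]
ee_rot: [-179.9, 0.2, 6.4]
force: [-4.5, 2.7, -3.4]
gripper_width: 12.4
gripper_force: 19.6
time_s: 15.13
ee_pos: [483.1, -261.5, 283.1]
ee_rot: [179.9, -0.0, 6.5]
force: [-3.0, -1.6, -1.6]
gripper_width: 12.5
gripper_force: 19.7
[ 483.09821268 -261.5227698   283.06467149] [ 1.79944397e+02 -1.26069995e-02  6.45380524e+00] [-3.00201851 -1.62796591 -1.58666361] [-0.05066858  0.89320657  0.01249953]
[[306.67642158 162.71667064]
 [306.54232896 166.05729515]
 [321.34913609 152.93115796]
 [331.03003094 132.99497541]] [[364.58096876 219.17423817]
 [405.35854347 215.0037675 ]]
```

View pics/d5.png

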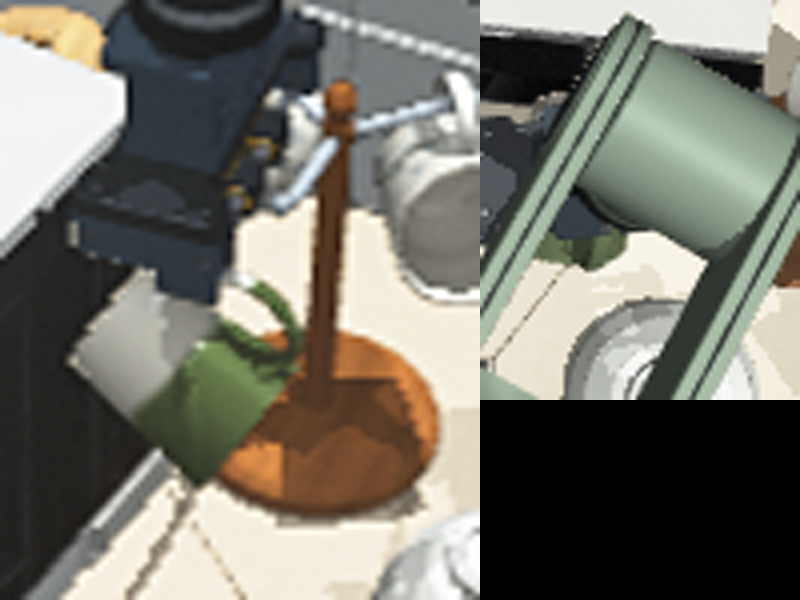

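```bash
python3 -m crank '[{"grip":0,"x":-0.008,"y":-0.002,"z":0,"yaw":0},{"grip":0,"x":-0.022,"y":-0.009,"z":0,"yaw":0},{"grip":0,"x":-0.042,"y":-0.02,"z":0,"yaw":0},{"grip":0,"x":-0.062,"y":-0.032,"z":0,"yaw":0},{"grip":0,"x":-0.079,"y":-0.041,"z":0,"yaw":0}]'
python3 -m crank '[{"grip":0,"x":0,"y":0,"z":0,"yaw":-0.05},{"grip":0,"x":0,"y":0,"z":0,"yaw":-0.15},{"grip":0,"x":0,"y":0,"z":0,"yaw":-0.25},{"grip":0,"x":0,"y":0,"z":0,"yaw":-0.35},{"grip":0,"x":0,"y":0,"z":0,"yaw":-0.45}]'
python3 -m crank '[{"grip":0,"x":0,"y":0,"z":0,"yaw":-0.11},{"grip":0,"x":0,"y":0,"z":0,"yaw":-0.22},{"grip":0,"x":0,"y":0,"z":0,"yaw":-0.33},{"grip":0,"x":0,"y":0,"z":0,"yaw":-0.44},{"grip":0,"x":0,"y":0,"z":0,"yaw":-0.55}]'
python3 -m crank '[{"grip":0,"x":0,"y":0,"z":0,"yaw":-0.11},{"grip":0,"x":0,"y":0,"z":0,"yaw":-0.22},{"grip":0,"x":0,"y":0,"z":0,"yaw":-0.33},{"grip":0,"x":0,"y":0,"z":0,"yaw":-0.44},{"grip":0,"x":0,"y":0,"z":0,"yaw":-0.55}]'
python3 -m crank '[{"grip":0,"x":0,"y":0,"z":0,"yaw":-0.11},{"grip":0,"x":0,"y":0,"z":0,"yaw":-0.22},{"grip":0,"x":0,"y":0,"z":0,"yaw":-0.33},{"grip":0,"x":0,"y":0,"z":0,"yaw":-0.44},{"grip":0,"x":0,"y":0,"z":0,"yaw":-0.55}]'
python3 -m crank '[{"grip":0,"x":0,"y":0,"z":0,"yaw":-0.11},{"grip":0,"x":0,"y":0,"z":0,"yaw":-0.22},{"grip":0,"x":0,"y":0,"z":0,"yaw":-0.33},{"grip":0,"x":0,"y":0,"z":0,"yaw":-0.44},{"grip":0,"x":0,"y":0,"z":0,"yaw":-0.55}]'
python3 -c "
from workcell import *
x=state();print(x['ee_pos'],x['ee_rot'],x['force'],x['torque'])"
```

```text
time_s: 15.65
ee_pos: [399.6, -229.0, 282.5]
ee_rot: [-180.0, -0.1, 6.4]
force: [-0.4, 0.3, -3.6]
gripper_width: 12.3
gripper_force: 19.7
time_s: 16.07
ee_pos: [400.9, -229.8, 282.8]
ee_rot: [179.9, -0.2, 32.5]
force: [-0.8, 0.8, -4.9]
gripper_width: 12.1
gripper_force: 19.7
time_s: 16.48
ee_pos: [401.0, -229.8, 282.7]
ee_rot: [179.8, -0.1, 64.0]
force: [-1.1, -0.6, -4.2]
gripper_width: 12.3
gripper_force: 19.7
time_s: 16.9
ee_pos: [401.0, -229.8, 282.7]
ee_rot: [179.8, 0.0, 95.5]
force: [-0.8, 1.0, -3.5]
gripper_width: 12.4
gripper_force: 19.7
time_s: 17.32
ee_pos: [401.0, -229.8, 282.7]
ee_rot: [179.9, 0.1, 127.0]
force: [-1.5, 0.4, -3.9]
gripper_width: 12.6
gripper_force: 19.7
time_s: 17.73
ee_pos: [401.0, -229.8, 282.7]
ee_rot: [179.9, 0.2, 158.6]
force: [0.2, 0.3, -4.4]
gripper_width: 12.2
gripper_force: 19.7
[ 400.95582692 -229.76639971  282.70858625] [179.94350188   0.18169184 158.55188209] [ 0.16295262  0.30422184 -4.35990988] [ 0.06812221 -0.16307761 -0.0309062 ]
```

```bash
python3 -m crank '[{"grip":0,"x":0,"y":0,"z":0,"yaw":-0.11},{"grip":0,"x":0,"y":0,"z":0,"yaw":-0.22},{"grip":0,"x":0,"y":0,"z":0,"yaw":-0.33},{"grip":0,"x":0,"y":0,"z":0,"yaw":-0.43},{"grip":0,"x":0,"y":0,"z":0,"yaw":-0.486}]' 9
python3 -c "
from workcell import *
x=state();print(x['force'],x['torque'])"
python3 -m crank '[{"grip":0,"x":0,"y":0,"z":0,"yaw":0},{"grip":0,"x":0,"y":0,"z":0,"yaw":0},{"grip":0,"x":0,"y":0,"z":0,"yaw":0},{"grip":0,"x":0,"y":0,"z":0,"yaw":0},{"grip":0,"x":0,"y":0,"z":0,"yaw":0}]' 5
python3 -c "
from workcell import *
x=state();print(x['force'],x['torque'])"
python3 -m crank '[{"grip":0,"x":0,"y":0,"z":0,"yaw":0},{"grip":0,"x":0,"y":0,"z":0,"yaw":0},{"grip":0,"x":0,"y":0,"z":0,"yaw":0},{"grip":0,"x":0,"y":0,"z":0,"yaw":0},{"grip":0,"x":0,"y":0,"z":0,"yaw":0}]' 15
python3 - <<'E'
from h import *
x=state();print(x['ee_pos'],x['ee_rot'],x['qpos'],x['force'],x['torque'])
s=grab_frame("scene")[:,:,::-1]
R=lambda im,x,y,w,h,k:cv2.resize(im[y:y+h,x:x+w],None,fx=k,fy=k,interpolation=cv2.INTER_CUBIC)
cv2.imwrite("pics/d6.png",R(s,280,130,100,90,6))
p=x['ee_pos']
print(proj("scene",[p,p-[0,0,14],p-[60,0,60],p+[40,0,-60]]))
E
```

```text
time_s: 18.15
ee_pos: [401.0, -229.8, 282.7]
ee_rot: [-180.0, 0.2, -173.7]
force: [0.6, -0.6, -3.9]
gripper_width: 11.7
gripper_force: 9.0
[ 0.64899476 -0.57144931 -3.9003751 ] [ 0.1311327  -0.1295828   0.00345056]
time_s: 18.57
ee_pos: [400.3, -230.0, 282.6]
ee_rot: [-180.0, 0.0, -173.9]
force: [-1.3, 0.1, -3.9]
gripper_width: 12.0
gripper_force: 5.0
[-1.25074083  0.13064507 -3.90558616] [ 0.1191207  -0.11077389 -0.04177789]
time_s: 18.98
ee_pos: [400.2, -230.1, 282.5]
ee_rot: [-180.0, 0.0, -173.9]
force: [-0.3, -0.6, -3.5]
gripper_width: 11.7
gripper_force: 15.0
[ 400.23840627 -230.05741191  282.50686764] [-1.79995699e+02  3.62869339e-03 -1.73918038e+02] [-3.13169188e+01  6.08420627e+00  9.78101169e+01 -1.24927307e-03
  7.61001820e+01 -1.27398580e+02] [-0.29033295 -0.59083422 -3.51632048] [ 0.14833371 -0.1341381   0.02028144]
[[327.02754141 177.44802486]
 [326.76162339 180.79213244]
 [343.7599129  197.79928385]
 [314.19553143 187.36759932]]
```

View pics/d6.png

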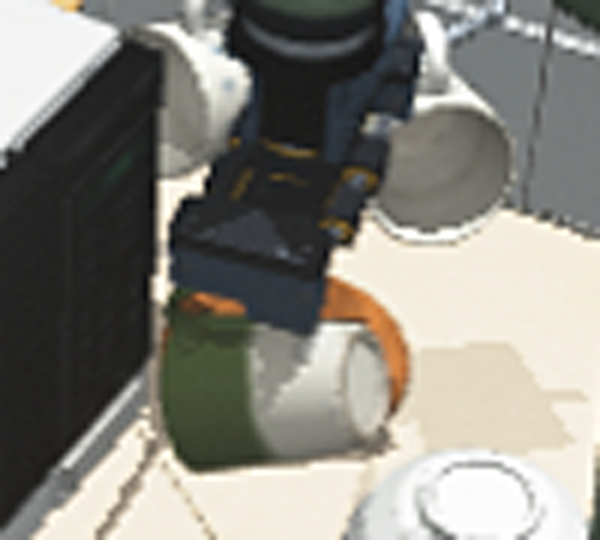

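Run:
```python
from h import *
p=np.array([400.2,-230.1,282.5]);a=np.radians(186.1)
e=np.array([np.cos(a),np.sin(a),0]);n=np.array([-e[1],e[0],0])
for px in [(340.8,192.6),(340.0,192.5)]:
    o,v=ray("scene",px);X=o+v*(((p-o)@n)/(v@n));r=X-p;print("foot rel TCP: along",r@e,"up",r[2])
    f=np.array([r@e,r[2]+3])
    # mug axes: unrotated: +y->+e , +z -> down ; rotate handle-up by th
    from math import *
    base=atan2(27,56.5); ang=atan2(f[1],f[0]); th=base-ang; print("len",np.hypot(*f),"th",degrees(th))
P=np.array([(-27,19),(-39,26),(-46,33),(-52,43),(-56,53),(-56,63),(-54,72),(-50,81),(-40,89),(-22,86),(17.5,0),(-25.5,99),(60.5,99),(49.5,0),(-38,60)],float)
for thd in (60,70,80,90):
    t=np.radians(thd);d=P-[-39,27]; X=d[:,0]*cos(t)-d[:,1]*sin(t); Z=-d[:,0]*sin(t)-d[:,1]*cos(t)
    print(thd,[(round(x),round(z-3)) for x,z in zip(X,Z)])
```

```text
foot rel TCP: along 47.22097532947769 up -47.86373859050309
len 65.13505623997062 th 69.07565136679716Traceback (most recent call last):
  File "<stdin>", line 5, in <module>
ValueError: matmul: Input operand 1 does not have enough dimensions (has 0, gufunc core with signature (n?,k),(k,m?)->(n?,m?) requires 1)
```

Run:
```python
import numpy as np
from math import *
P=np.array([(-27,19),(-39,26),(-46,33),(-52,43),(-56,53),(-56,63),(-54,72),(-50,81),(-40,89),(-22,86),(17.5,0),(-25.5,99),(60.5,99),(49.5,0),(-38,60)],float)
for thd in (60,70,80,90):
    t=radians(thd);d=P-[-39,27]; X=d[:,0]*cos(t)-d[:,1]*sin(t); Z=-d[:,0]*sin(t)-d[:,1]*cos(t)
    print(thd,[(round(x),round(z-3)) for x,z in zip(X,Z)])
```

```text
60 [(13, -9), (1, -2), (-9, 0), (-20, 0), (-31, -1), (-40, -6), (-46, -13), (-52, -20), (-54, -33), (-43, -47), (52, -38), (-56, -51), (-13, -125), (68, -66), (-28, -20)]
70 [(12, -12), (1, -3), (-8, 2), (-19, 4), (-30, 4), (-40, 1), (-47, -4), (-55, -11), (-59, -23), (-50, -39), (45, -47), (-63, -40), (-34, -121), (56, -77), (-31, -15)]
80 [(10, -13), (1, -3), (-7, 3), (-18, 7), (-29, 9), (-38, 7), (-47, 4), (-55, -2), (-61, -13), (-55, -30), (36, -54), (-69, -29), (-54, -113), (42, -85), (-32, -10)]
90 [(8, -15), (1, -3), (-6, 4), (-16, 10), (-26, 14), (-36, 14), (-45, 12), (-54, 8), (-62, -2), (-59, -20), (27, -60), (-72, -17), (-72, -102), (27, -92), (-33, -4)]
```

```bash
python3 -m crank '[{"grip":0,"x":-0.004,"y":-0.006,"z":0,"yaw":0},{"grip":0,"x":-0.01,"y":-0.018,"z":0,"yaw":0},{"grip":0,"x":-0.016,"y":-0.03,"z":-0.001,"yaw":0},{"grip":0,"x":-0.021,"y":-0.04,"z":-0.0015,"yaw":0},{"grip":0,"x":-0.023,"y":-0.043,"z":-0.0015,"yaw":0}]'
python3 -m crank '[{"grip":0,"x":0,"y":-0.006,"z":0,"yaw":0},{"grip":0,"x":0,"y":-0.018,"z":0,"yaw":0},{"grip":0,"x":0,"y":-0.03,"z":0,"yaw":0},{"grip":0,"x":0,"y":-0.04,"z":0,"yaw":0},{"grip":0,"x":0,"y":-0.046,"z":0,"yaw":0}]'
python3 - <<'E'
from h import *
x=state();print(x['ee_pos'],x['ee_rot'],x['force'],x['torque'])
b=np.array([-.106,.994,0]);e=np.array([-.994,-.106,0]);d=np.array([467.5,-342,268])-x['ee_pos'];print("tip rel tcp along e,r,up",d@e,d@b,d[2])
E
```

```text
time_s: 19.45
ee_pos: [429.1, -272.6, 283.9]
ee_rot: [-179.9, 0.0, -174.0]
force: [0.0, -0.0, -4.0]
gripper_width: 12.2
gripper_force: 15.0
time_s: 19.87
ee_pos: [432.5, -317.8, 283.9]
ee_rot: [-180.0, 0.0, -174.0]
force: [-0.3, -0.3, -3.7]
gripper_width: 11.7
gripper_force: 15.0
[ 432.52244978 -317.83724965  283.94995438] [-1.79957016e+02  1.57978102e-03 -1.73968476e+02] [-0.27649576 -0.33117791 -3.74822545] [ 0.06934559 -0.13991167 -0.00409029]
tip rel tcp along e,r,up -32.20643338332183 -27.725394174166315 -15.949954383141232
```

```bash
python3 -m crank '[{"grip":0,"x":0,"y":-0.005,"z":0,"yaw":0},{"grip":0,"x":0,"y":-0.011,"z":0,"yaw":0},{"grip":0,"x":0,"y":-0.017,"z":0,"yaw":0},{"grip":0,"x":0,"y":-0.023,"z":0,"yaw":0},{"grip":0,"x":0,"y":-0.028,"z":0,"yaw":0}]'
python3 -m crank '[{"grip":0,"x":0,"y":-0.004,"z":0,"yaw":0},{"grip":0,"x":0,"y":-0.008,"z":0.001,"yaw":0},{"grip":0,"x":0,"y":-0.012,"z":0.003,"yaw":0},{"grip":0,"x":0,"y":-0.016,"z":0.006,"yaw":0},{"grip":0,"x":0,"y":-0.02,"z":0.009,"yaw":0}]'
python3 -c "
from workcell import *
x=state();print(x['ee_pos'],x['force'],x['torque'])"
```

```text
time_s: 20.28
ee_pos: [435.6, -344.5, 284.1]
ee_rot: [-180.0, 0.0, -173.9]
force: [0.1, 0.2, -4.1]
gripper_width: 12.2
gripper_force: 15.0
time_s: 20.7
ee_pos: [437.6, -364.1, 274.7]
ee_rot: [180.0, -0.0, -173.9]
force: [0.1, 0.6, -2.8]
gripper_width: 11.7
gripper_force: 15.0
[ 437.59828331 -364.12116068  274.68100994] [ 0.05633203  0.59307648 -2.7572646 ] [ 0.15089599 -0.09335119  0.0003015 ]
```

```bash
python3 -m crank '[{"grip":0,"x":0,"y":-0.003,"z":0.002,"yaw":0},{"grip":0,"x":-0.001,"y":-0.006,"z":0.004,"yaw":0},{"grip":0,"x":-0.002,"y":-0.009,"z":0.006,"yaw":0},{"grip":0,"x":-0.002,"y":-0.012,"z":0.007,"yaw":0},{"grip":0,"x":-0.002,"y":-0.012,"z":0.007,"yaw":0}]' 12
python3 -m crank '[{"grip":0,"x":0,"y":0,"z":0.0015,"yaw":0},{"grip":0,"x":0,"y":0,"z":0.003,"yaw":0},{"grip":0,"x":0,"y":0,"z":0.0045,"yaw":0},{"grip":0,"x":0,"y":0,"z":0.0055,"yaw":0},{"grip":0,"x":0,"y":0,"z":0.006,"yaw":0}]' 10
python3 -c "
from workcell import *
x=state();print(x['ee_pos'],x['force'],x['torque'])"
```

```text
time_s: 21.12
ee_pos: [440.9, -376.1, 267.6]
ee_rot: [-180.0, -0.0, -173.9]
force: [0.2, 0.8, -4.1]
gripper_width: 11.8
gripper_force: 12.0
time_s: 21.53
ee_pos: [441.0, -375.6, 262.6]
ee_rot: [-179.9, 0.0, -173.9]
force: [-0.1, -0.3, -0.5]
gripper_width: 11.7
gripper_force: 10.0
[ 440.98823636 -375.62306477  262.61547244] [-0.09030533 -0.25322312 -0.52997586] [ 0.15958872 -0.09972253  0.02893056]
```

```bash
python3 -m crank '[{"grip":0,"x":0,"y":0,"z":0,"yaw":0},{"grip":0,"x":0,"y":0,"z":0,"yaw":0},{"grip":0,"x":0,"y":0,"z":0.001,"yaw":0},{"grip":0,"x":0,"y":0,"z":0.002,"yaw":0},{"grip":0,"x":0,"y":0,"z":0.002,"yaw":0}]' 6
python3 -c "
from workcell import *
x=state();print(x['ee_pos'],x['force'],x['torque'])"
python3 -m crank '[{"grip":0,"x":0,"y":0,"z":0,"yaw":0},{"grip":0,"x":0,"y":0,"z":0.001,"yaw":0},{"grip":0,"x":0,"y":0,"z":0.002,"yaw":0},{"grip":0,"x":0,"y":0,"z":0.002,"yaw":0},{"grip":0,"x":0,"y":0,"z":0.002,"yaw":0}]' 6
python3 -c "
from workcell import *
x=state();print(x['ee_pos'],x['force'],x['torque'])"
```

```text
time_s: 21.95
ee_pos: [441.1, -375.5, 259.8]
ee_rot: [-180.0, 0.0, -173.9]
force: [0.2, -0.0, -1.7]
gripper_width: 11.7
gripper_force: 6.0
[ 441.05096858 -375.54697064  259.83177139] [ 0.17246092 -0.02021593 -1.70794464] [ 0.09657483 -0.27059024  0.01074135]
time_s: 22.37
ee_pos: [441.1, -375.6, 258.0]
ee_rot: [-180.0, 0.0, -173.9]
force: [1.7, 0.5, -1.3]
gripper_width: 12.0
gripper_force: 6.0
[ 441.10934332 -375.5750965   258.04292564] [ 1.73622004  0.46564043 -1.28292074] [ 0.15110645 -0.36483524 -0.01602336]
```

```bash
cat > s.py <<'E'
from workcell import *
import numpy as np
for i in range(2):
    x=state()
print(x['ee_pos'].round(1),x['force'].round(1),x['torque'].round(2))
E
python3 -m crank '[{"grip":0,"x":0,"y":0,"z":0.0005,"yaw":0},{"grip":0,"x":0,"y":0,"z":0.001,"yaw":0},{"grip":0,"x":0,"y":0,"z":0.002,"yaw":0},{"grip":0,"x":0,"y":0,"z":0.002,"yaw":0},{"grip":0,"x":0,"y":0,"z":0.002,"yaw":0}]' 5 >/dev/null; python3 s.py
python3 -m crank '[{"grip":0,"x":0,"y":0,"z":0.0005,"yaw":0},{"grip":0,"x":0,"y":0,"z":0.001,"yaw":0},{"grip":0,"x":0,"y":0,"z":0.002,"yaw":0},{"grip":0,"x":0,"y":0,"z":0.002,"yaw":0},{"grip":0,"x":0,"y":0,"z":0.002,"yaw":0}]' 5 >/dev/null; python3 s.py
python3 - <<'E'
from h import *
f=grab_frame("scene");h=cv2.cvtColor(f,cv2.COLOR_RGB2HSV)
m=((h[...,0]>35)&(h[...,0]<75)&(h[...,1]>90)&(h[...,2]<180)).astype(np.uint8);m[:120]=0;m[230:]=0;m[:,:270]=0;m[:,385:]=0
n,l,st,c=cv2.connectedComponentsWithStats(m)
i=1+st[1:,4].argmax();print(st[i],c[i])
mm=(l==i).astype(np.uint8);cn=max(cv2.findContours(mm,0,2)[0],key=cv2.contourArea);print(cv2.minAreaRect(cn))
cv2.imwrite("pics/e1raw.png",f[:,:,::-1])
E
```

```text
[ 441.1 -375.6  256.1] [ 2.3 -0.2 -0.5] [ 0.12 -0.49 -0.02]
[ 440.9 -375.7  254.1] [ 2.2 -0.8  1. ] [ 0.07 -0.62 -0.04]
[309 155  14  14  62] [314.72580645 161.14516129]
((315.3500061035156, 162.95001220703125), (11.384201049804688, 13.597793579101562), 18.434946060180664)
```

```bash
python3 -m crank '[{"grip":0,"x":-0.001,"y":0,"z":0,"yaw":0},{"grip":0,"x":-0.002,"y":0,"z":0,"yaw":0},{"grip":0,"x":-0.003,"y":0,"z":0,"yaw":0},{"grip":0,"x":-0.004,"y":0,"z":0,"yaw":0},{"grip":0,"x":-0.004,"y":0,"z":0,"yaw":0}]' 5 >/dev/null; python3 s.py
python3 -m crank '[{"grip":0,"x":-0.001,"y":0,"z":0.0005,"yaw":0},{"grip":0,"x":-0.002,"y":0,"z":0.001,"yaw":0},{"grip":0,"x":-0.003,"y":0,"z":0.0015,"yaw":0},{"grip":0,"x":-0.003,"y":0,"z":0.0015,"yaw":0},{"grip":0,"x":-0.003,"y":0,"z":0.0015,"yaw":0}]' 5 >/dev/null; python3 s.py
python3 - <<'E'
from h import *
f=grab_frame("scene")
cv2.imwrite("pics/e2raw.png",f[:,:,::-1])
c=f[140:215,290:370].astype(int)
# coarse ascii map: G green, W white/grey bright, D dark, O orange
for r in range(0,75,3):
    s=""
    for q in range(0,80,2):
        R,G,B=c[r,q]
        s+= "g" if G>R+12 and G>B+15 else "o" if R>B+50 and R>G+25 else "W" if min(R,G,B)>150 and max(R,G,B)-min(R,G,B)<35 else "." if R+G+B<210 else "b" if R>200 else "-"
    print(s)
E
```

```text
[ 443.9 -375.2  253.5] [-4.6 -1.9 -1.3] [-0.15  0.56 -0.  ]
[ 447.5 -374.5  252.3] [-4.8  0.   0.4] [0.02 0.72 0.13]
WWWW.....--W-..............-WWWW--......
WW-......---.............-.W--W-W-......
W........---.............W-WW-WWWWW.....
........---.............---WWW-----.....
........---..--..........----------.....
........--g....---.....------------.....
........-g--....---....bb----------.....
..........-..ggg------WWW----------.....
..............ggW-W----WbW---------.....
...............-WWW---W-WWWW------W-....
.......-.......-----WW--WWWW-WWWW-W-....
.......-.......------W-WWWWWWWWWWWW-....
........WWWWW.---------bWWWWWWWWWWW-....
........WWWooooooo..--oooobWWWWWWWW-....
........--...ooooo..ooooooooWWWWWWW-....
........-o..ooooo.......oooooWWWWWWW....
........-oooooo.ooo.o..oooooobWbbWb-....
.......--ooooooooooooooooo.oobWWWbbW....
......W--oooooooooooooooooooobWWWbWW....
....-W----ooooooooo.oooooooo-WWWWWWW....
...W--W----.oooooo..ooooooo-WWWWWWWW....
..W--------W--.oooooooooo---WWWWWWbW....
-W-------------------------WWWWWWWWW....
----------------WbbbWbWWWWWWWWWWWWWW....
---------------WWWWWWWWWbWWWWWWWWWWW-...
```

```bash
python3 -m crank '[{"grip":0,"x":0.001,"y":0,"z":0,"yaw":0},{"grip":0,"x":0.002,"y":0,"z":0,"yaw":0},{"grip":0,"x":0.003,"y":0,"z":0,"yaw":0},{"grip":0,"x":0.003,"y":0,"z":0,"yaw":0},{"grip":0,"x":0.003,"y":0,"z":0,"yaw":0}]' 5 >/dev/null; python3 s.py
python3 -m crank '[{"grip":0,"x":0.0005,"y":0,"z":0,"yaw":0},{"grip":0,"x":0.001,"y":0,"z":0,"yaw":0},{"grip":0,"x":0.0015,"y":0,"z":0,"yaw":0},{"grip":0,"x":0.0015,"y":0,"z":0,"yaw":0},{"grip":0,"x":0.0015,"y":0,"z":0,"yaw":0}]' 5 >/dev/null; python3 s.py
python3 - <<'E'
from h import *
f=grab_frame("scene")
cv2.imwrite("pics/e3raw.png",f[:,:,::-1])
a=cv2.imread("pics/scene0.png")
s0=cv2.resize(a,(560,420),interpolation=cv2.INTER_AREA)
# tree shift check: foot/post region template
g0=cv2.cvtColor(s0,cv2.COLOR_BGR2GRAY);g1=cv2.cvtColor(f,cv2.COLOR_RGB2GRAY)
for n in ("d","now"):
    pass
T=g0[186:206,305:350];r=cv2.matchTemplate(g1[180:212,299:356],T,cv2.TM_CCOEFF_NORMED);print(cv2.minMaxLoc(r))
T=g0[128:172,342:366];r=cv2.matchTemplate(g1[122:178,336:372],T,cv2.TM_CCOEFF_NORMED);print(cv2.minMaxLoc(r))
E
```

```text
[ 445.4 -375.2  252.6] [ 0.6 -0.6 -2.5] [ 0.09 -0.13 -0.07]
[ 443.4 -375.4  252.6] [ 0.3  0.2 -3.5] [ 0.05 -0.14  0.  ]
(0.20087496936321259, 0.9301507472991943, (0, 6), (6, 6))
(-0.13072767853736877, 0.6057466864585876, (0, 0), (6, 6))
```

```bash
cat > fit.py <<'E'
from h import *
from math import *
def pts(p,yaw,th,piv=(-39,27),dz=-3,ds=0):
    a=radians(yaw);e=np.array([cos(a),sin(a),0]);n=np.array([-e[1],e[0],0]);t=radians(th);o=[]
    for z in np.linspace(0,99,12):
        r=32+11*z/99
        for k in np.linspace(0,2*pi,40):
            y=17.5+r*cos(k)-piv[0];zz=z-piv[1];x=r*sin(k)
            o.append(p+e*(y*cos(t)-zz*sin(t)+ds)+n*x+np.array([0,0,-y*sin(t)-zz*cos(t)+dz]))
    return np.array(o)
def fit(img,p,yaw):
    s0=cv2.resize(cv2.imread("pics/scene0.png"),(560,420),interpolation=cv2.INTER_AREA)
    d=np.abs(img.astype(int)-s0.astype(int)).sum(2)>60
    d=cv2.morphologyEx(d.astype(np.uint8),cv2.MORPH_OPEN,np.ones((3,3),np.uint8))
    best=[]
    for th in range(30,125,5):
        for ds in(-8,-4,0,4,8):
          for dz in (-11,-7,-3,1,5,9):
            h=cv2.convexHull(proj("scene",pts(p,yaw,th,dz=dz,ds=ds)).astype(np.float32))
            m=np.zeros(d.shape,np.uint8);cv2.fillConvexPoly(m,h.round().astype(int),1)
            x0,y0,w,hh=cv2.boundingRect(h.round().astype(int)); yt=int(proj("scene",[p-[0,0,20]])[0,1])
            A=m[yt:230,285:365];B=d[yt:230,285:365]
            best.append((int((A!=B).sum()),th,ds,dz))
    best.sort();return best[:6]
E
python3 - <<'E'
from fit import *
img=cv2.imread("pics/e3raw.png");x=state();print(x['ee_pos'],x['ee_rot'][2]);print(fit(img,x['ee_pos'],186.1))
img=cv2.imread("pics/e1raw.png");print(fit(img,np.array([440.9,-375.7,254.1]),186.1))
E
```

```text
[ 443.3767561  -375.3841189   252.56250121] -173.9213933582311
[(1608, 90, -4, -11), (1629, 95, 0, -11), (1630, 85, -8, -7), (1631, 90, 0, -11), (1632, 85, -8, -11), (1633, 90, -4, -7)]
[(1579, 85, -4, -11), (1590, 90, 0, -11), (1593, 85, -4, -7), (1594, 90, -4, -11), (1596, 85, -8, -11), (1598, 95, 4, -11)]
```

```bash
cat > s.py <<'E'
from workcell import *
import numpy as np
L=[]
for i in range(5):
    grab_frame("top");x=state();L.append(np.r_[x['force'],x['torque']])
print(x['time_s'],x['ee_pos'].round(1),np.mean(L,0).round(2))
E
python3 s.py
python3 -m crank '[{"grip":0,"x":0,"y":0,"z":0.0005,"yaw":0},{"grip":0,"x":0,"y":0,"z":0.001,"yaw":0},{"grip":0,"x":0,"y":0,"z":0.0015,"yaw":0},{"grip":0,"x":0,"y":0,"z":0.0015,"yaw":0},{"grip":0,"x":0,"y":0,"z":0.0015,"yaw":0}]' 5 >/dev/null; python3 s.py
python3 -m crank '[{"grip":0,"x":0,"y":0,"z":0.0005,"yaw":0},{"grip":0,"x":0,"y":0,"z":0.001,"yaw":0},{"grip":0,"x":0,"y":0,"z":0.0015,"yaw":0},{"grip":0,"x":0,"y":0,"z":0.0015,"yaw":0},{"grip":0,"x":0,"y":0,"z":0.0015,"yaw":0}]' 5 >/dev/null; python3 s.py
```

```text
25.2667 [ 443.4 -375.3  252.5] [ 0.7  -0.29 -2.68  0.04 -0.16 -0.01]
25.9333 [ 443.7 -375.4  251.3] [ 1.23  0.15  1.62  0.15 -0.39 -0.  ]
26.6 [ 443.6 -375.5  249.7] [ 3.12 -0.05  3.68  0.13 -0.74 -0.04]
```

```bash
python3 -m crank '[{"grip":0,"x":-0.0003,"y":0,"z":-0.0005,"yaw":0},{"grip":0,"x":-0.0006,"y":0,"z":-0.001,"yaw":0},{"grip":0,"x":-0.0006,"y":0,"z":-0.0015,"yaw":0},{"grip":0,"x":-0.0006,"y":0,"z":-0.0015,"yaw":0},{"grip":0,"x":-0.0006,"y":0,"z":-0.0015,"yaw":0}]' 5 >/dev/null; python3 s.py
python3 -m crank '[{"grip":0,"x":0,"y":0,"z":0,"yaw":0},{"grip":0,"x":0,"y":0,"z":0,"yaw":0},{"grip":0,"x":0,"y":0,"z":0,"yaw":0},{"grip":0,"x":0,"y":0,"z":0,"yaw":0},{"grip":0,"x":0,"y":0,"z":0,"yaw":0}]' 3 ; python3 s.py
```

```text
27.2667 [ 443.3 -375.2  250.5] [ 0.46 -1.49 -2.   -0.16 -0.09 -0.04]
time_s: 27.68
ee_pos: [443.6, -375.0, 250.9]
ee_rot: [180.0, -0.0, -173.9]
force: [-1.6, -0.6, -3.8]
gripper_width: 12.1
gripper_force: 3.0
27.9333 [ 443.8 -375.1  251. ] [-1.52 -0.53 -2.38  0.    0.19 -0.  ]
```

```bash
python3 -m crank '[{"grip":0,"x":0,"y":0,"z":0.0003,"yaw":0},{"grip":0,"x":0,"y":0,"z":0.0006,"yaw":0},{"grip":0,"x":0,"y":0,"z":0.0009,"yaw":0},{"grip":0,"x":0,"y":0,"z":0.001,"yaw":0},{"grip":0,"x":0,"y":0,"z":0.001,"yaw":0}]' 3 >/dev/null; python3 s.py
python3 -m crank '[{"grip":0,"x":0,"y":0,"z":0.0003,"yaw":0},{"grip":0,"x":0,"y":0,"z":0.0006,"yaw":0},{"grip":0,"x":0,"y":0,"z":0.0009,"yaw":0},{"grip":0,"x":0,"y":0,"z":0.001,"yaw":0},{"grip":0,"x":0,"y":0,"z":0.001,"yaw":0}]' 3 >/dev/null; python3 s.py
python3 - <<'E'
from fit import *
img=grab_frame("scene")[:,:,::-1];cv2.imwrite("pics/e4raw.png",img);x=state();print(fit(img,x['ee_pos'],186.1))
E
```

```text
28.6 [ 444.1 -375.2  250.2] [-1.17  0.98  0.55  0.21  0.12  0.02]
29.2667 [ 444.2 -375.3  249.2] [-0.74  1.56  4.65  0.32 -0.04  0.02]
[(1648, 95, -4, -7), (1649, 100, 0, -11), (1655, 95, 0, -11), (1656, 95, -4, -11), (1660, 95, -8, -11), (1663, 100, 4, -11)]
```

```bash
python3 -m crank '[{"grip":0,"x":0,"y":0,"z":-0.0003,"yaw":0},{"grip":0,"x":0,"y":0,"z":-0.0006,"yaw":0},{"grip":0,"x":0,"y":0,"z":-0.0008,"yaw":0},{"grip":0,"x":0,"y":0,"z":-0.0008,"yaw":0},{"grip":0,"x":0,"y":0,"z":-0.0008,"yaw":0}]' 3 >/dev/null; python3 s.py
python3 - <<'E'
from h import *
cv2.imwrite("pics/f0.png",grab_frame("scene")[:,:,::-1])
E
python3 -m crank '[{"grip":0.012,"x":0,"y":0,"z":0,"yaw":0},{"grip":0.013,"x":0,"y":0,"z":0,"yaw":0},{"grip":0.014,"x":0,"y":0,"z":0,"yaw":0},{"grip":0.016,"x":0,"y":0,"z":0,"yaw":0},{"grip":0.018,"x":0,"y":0,"z":0,"yaw":0}]'
python3 - <<'E'
from h import *
L=[]
for i in range(8):
    f=grab_frame("scene");L.append(cv2.cvtColor(f,cv2.COLOR_RGB2GRAY)[150:225,285:370].astype(float))
cv2.imwrite("pics/f1.png",f[:,:,::-1])
a=cv2.cvtColor(cv2.imread("pics/f0.png"),cv2.COLOR_BGR2GRAY)[150:225,285:370]
print([round(np.abs(L[i+1]-L[i]).mean(),2) for i in range(7)],np.abs(L[-1]-a).mean())
x=state();print(x['force'],x['torque'],x['gripper_width'],x['ee_pos'])
E
```

```text
29.9833 [ 444.  -375.2  249.5] [ 1.27  0.49 -0.07  0.19 -0.39  0.01]
time_s: 30.45
ee_pos: [443.8, -375.3, 249.9]
ee_rot: [-180.0, -0.0, -173.9]
force: [0.5, 0.1, -0.1]
gripper_width: 17.6
gripper_force: 0.0
[np.float64(0.78), np.float64(0.74), np.float64(0.76), np.float64(0.77), np.float64(0.78), np.float64(0.76), np.float64(0.74)] 2.628078431372549
[ 0.03443105  0.72564119 -1.2047457 ] [ 0.1188818  -0.18784426 -0.01388793] 18.174523087569543 [ 443.92763517 -375.2539958   249.8575753 ]
```

```bash
python3 -m crank '[{"grip":0.021,"x":0,"y":0,"z":0,"yaw":0},{"grip":0.025,"x":0.0005,"y":0,"z":0,"yaw":0},{"grip":0.029,"x":0.001,"y":0,"z":0,"yaw":0},{"grip":0.033,"x":0.0015,"y":0,"z":0,"yaw":0},{"grip":0.036,"x":0.002,"y":0,"z":0,"yaw":0}]'
python3 -m crank '[{"grip":0.036,"x":0,"y":0,"z":-0.002,"yaw":0},{"grip":0.036,"x":0,"y":0,"z":-0.005,"yaw":0},{"grip":0.036,"x":0,"y":0,"z":-0.009,"yaw":0},{"grip":0.036,"x":0,"y":0,"z":-0.013,"yaw":0},{"grip":0.036,"x":0,"y":0,"z":-0.018,"yaw":0}]'
python3 - <<'E'
from h import *
g=lambda f:cv2.cvtColor(f,cv2.COLOR_BGR2GRAY).astype(float)
f=grab_frame("scene")[:,:,::-1];a=cv2.imread("pics/f1.png");d=np.abs(g(f)-g(a))
for r in range(150,225,5):print(r,[int(d[r:r+5,q:q+5].mean()) for q in range(285,370,5)])
E
```

```text
time_s: 31.27
ee_pos: [441.9, -375.5, 249.9]
ee_rot: [-180.0, 0.0, -173.9]
force: [0.0, 0.5, -0.3]
gripper_width: 35.6
gripper_force: 0.0
time_s: 31.68
ee_pos: [442.0, -375.5, 268.3]
ee_rot: [-180.0, 0.0, -173.9]
force: [1.2, -0.1, 0.4]
gripper_width: 35.8
gripper_force: 0.0
150 [0, 1, 0, 0, 0, 6, 43, 41, 32, 1, 17, 6, 0, 0, 3, 8, 1]
155 [1, 1, 1, 0, 8, 1, 0, 1, 24, 20, 40, 2, 0, 1, 4, 11, 1]
160 [0, 1, 0, 1, 2, 0, 1, 0, 9, 32, 29, 1, 0, 0, 3, 16, 1]
165 [0, 1, 1, 1, 0, 0, 1, 0, 31, 45, 7, 2, 1, 1, 2, 35, 1]
170 [0, 1, 0, 1, 1, 0, 0, 1, 5, 14, 0, 0, 0, 0, 1, 43, 2]
175 [1, 1, 1, 1, 0, 0, 0, 0, 1, 0, 0, 0, 0, 0, 1, 44, 2]
180 [1, 0, 0, 1, 0, 0, 0, 0, 1, 0, 1, 0, 0, 0, 1, 38, 3]
185 [1, 0, 1, 1, 0, 0, 0, 0, 0, 1, 0, 0, 0, 0, 1, 37, 3]
190 [0, 1, 1, 0, 0, 0, 0, 1, 0, 0, 0, 1, 0, 0, 0, 33, 3]
195 [0, 1, 0, 0, 0, 0, 0, 0, 0, 0, 0, 0, 0, 0, 0, 35, 3]
200 [0, 0, 0, 9, 15, 26, 14, 4, 0, 1, 1, 0, 0, 1, 0, 32, 3]
205 [0, 0, 0, 0, 0, 1, 21, 0, 1, 0, 0, 0, 2, 1, 0, 27, 3]
210 [0, 0, 0, 0, 0, 0, 0, 0, 0, 0, 0, 4, 13, 1, 0, 35, 2]
215 [0, 0, 0, 0, 0, 0, 0, 0, 0, 0, 5, 16, 5, 3, 0, 27, 2]
220 [0, 0, 0, 0, 11, 14, 0, 0, 0, 0, 9, 1, 0, 0, 1, 25, 2]
```

```bash
python3 -m crank '[{"grip":0.036,"x":0,"y":0,"z":-0.006,"yaw":0},{"grip":0.036,"x":0,"y":0,"z":-0.014,"yaw":0},{"grip":0.036,"x":0,"y":0,"z":-0.024,"yaw":0},{"grip":0.036,"x":0,"y":0,"z":-0.036,"yaw":0},{"grip":0.036,"x":0,"y":0,"z":-0.05,"yaw":0}]'
python3 -m crank '[{"grip":0.036,"x":0,"y":0,"z":-0.014,"yaw":0},{"grip":0.036,"x":0.01,"y":0.01,"z":-0.024,"yaw":0},{"grip":0.036,"x":0.03,"y":0.03,"z":-0.03,"yaw":0},{"grip":0.036,"x":0.05,"y":0.055,"z":-0.03,"yaw":0},{"grip":0.036,"x":0.07,"y":0.08,"z":-0.03,"yaw":0}]'
python3 -m crank '[{"grip":0.036,"x":0,"y":0.03,"z":0,"yaw":0},{"grip":0.036,"x":0.01,"y":0.06,"z":0,"yaw":0},{"grip":0.036,"x":0.02,"y":0.09,"z":0,"yaw":0},{"grip":0.036,"x":0.03,"y":0.11,"z":0,"yaw":0},{"grip":0.036,"x":0.03,"y":0.12,"z":0,"yaw":0}]'
python3 - <<'E'
from fit import *
L=[grab_frame("scene")[:,:,::-1] for i in range(6)];f=L[-1];cv2.imwrite("pics/g0.png",f)
g=lambda f:cv2.cvtColor(f,cv2.COLOR_BGR2GRAY).astype(float)
print(np.abs(g(L[0])-g(f))[150:225,285:355].mean())
a=cv2.imread("pics/f1.png");d=np.abs(g(f)-g(a))
for r in range(150,225,8):print(r,[int(d[r:r+8,q:q+5].mean()) for q in range(285,370,5)])
# mug model at hung pose: tree hues
s0=cv2.resize(cv2.imread("pics/scene0.png"),(560,420),interpolation=cv2.INTER_AREA)
D=np.abs(f.astype(int)-s0.astype(int)).sum(2)>60
print([(th,ds,dz) for _,th,ds,dz in fit(f,np.array([443.9,-375.2,249.8]),186.1)])
for y in range(140,205,3):print("".join("#" if D[y,x] else "." for x in range(285,365,1)))
x=state();print(x['time_s'],x['ee_pos'],x['force'])
E
```

```text
time_s: 32.15
ee_pos: [441.9, -375.4, 318.8]
ee_rot: [180.0, -0.0, -173.9]
force: [-0.1, 0.4, 0.6]
gripper_width: 36.0
gripper_force: 0.0
time_s: 32.57
ee_pos: [363.3, -302.9, 348.9]
ee_rot: [-179.9, 0.1, -173.9]
force: [0.2, 0.6, 0.1]
gripper_width: 36.0
gripper_force: 0.0
time_s: 32.98
ee_pos: [319.5, -185.2, 349.2]
ee_rot: [-179.9, 0.1, -173.9]
force: [0.4, 0.2, -0.1]
gripper_width: 35.9
gripper_force: 0.0
2.4177142857142857
150 [1, 1, 1, 1, 5, 22, 40, 56, 120, 98, 82, 84, 89, 81, 61, 17, 35]
158 [1, 1, 1, 1, 15, 39, 28, 41, 83, 88, 155, 74, 69, 78, 65, 49, 72]
166 [1, 1, 1, 1, 3, 6, 7, 37, 60, 128, 154, 170, 132, 142, 160, 140, 190]
174 [1, 1, 1, 2, 0, 1, 1, 1, 12, 58, 101, 164, 187, 184, 87, 148, 191]
182 [1, 1, 2, 2, 1, 1, 1, 1, 2, 2, 3, 56, 133, 108, 13, 131, 188]
190 [1, 2, 2, 1, 1, 1, 1, 1, 2, 2, 3, 3, 2, 2, 1, 113, 172]
198 [2, 2, 0, 22, 22, 35, 20, 4, 2, 3, 3, 3, 1, 4, 4, 105, 169]
206 [1, 1, 1, 1, 1, 8, 20, 0, 1, 1, 1, 10, 16, 12, 10, 107, 184]
214 [45, 37, 22, 24, 15, 2, 1, 0, 0, 0, 6, 25, 15, 17, 12, 92, 183]
222 [91, 91, 91, 85, 75, 10, 0, 0, 0, 0, 13, 26, 20, 15, 6, 8
[... 1250 characters left out ...]
.....................#################........
.......................................................#############............
..........................................................##########............
................................................................................
...............................####................................#############
........................#.........####.##...........................############
...................#.................#.................................########.
..............#####..........##.........................................####....
33.2833 [ 322.1167012  -188.16631865  347.80087377] [0.36035315 0.02157477 0.56666921]
```

```bash
python3 -m crank '[{"grip":0.036,"x":0,"y":0.03,"z":0,"yaw":0},{"grip":0.036,"x":0,"y":0.065,"z":0,"yaw":0},{"grip":0.036,"x":0,"y":0.1,"z":0,"yaw":0},{"grip":0.036,"x":0,"y":0.135,"z":0,"yaw":0},{"grip":0.036,"x":0,"y":0.17,"z":0,"yaw":0}]' >/dev/null
python3 -m crank '[{"grip":0.036,"x":0,"y":0.03,"z":0,"yaw":0},{"grip":0.036,"x":0,"y":0.06,"z":0,"yaw":0},{"grip":0.036,"x":0,"y":0.08,"z":0,"yaw":0},{"grip":0.036,"x":0,"y":0.09,"z":0,"yaw":0},{"grip":0.036,"x":0,"y":0.09,"z":0,"yaw":0}]'
python3 - <<'E'
from fit import *
f=grab_frame("scene")[:,:,::-1];[grab_frame("top") for i in range(6)];f2=grab_frame("scene")[:,:,::-1];cv2.imwrite("pics/g1.png",f2)
t=grab_frame("top")
print("motion",np.abs(f.astype(int)-f2)[130:215,285:380].mean())
c=f2[125:215,285:385,::-1].astype(int)
for r in range(0,90,3):
    s=""
    for q in range(0,100,1):
        R,G,B=c[r,q]
        s+= "g" if G>R+10 and G>B+12 else "o" if R>B+50 and R>G+25 else "." if R+G+B<240 else "W" if max(R,G,B)-min(R,G,B)<30 and R>120 else "b" if R>200 else "-"
    print(s)
s0=cv2.resize(cv2.imread("pics/scene0.png"),(560,420),interpolation=cv2.INTER_AREA)
t0=cv2.resize(cv2.imread("pics/top0.png"),(560,420),interpolation=cv2.INTER_AREA)[:,:,::-1]
def sh(a,b,x,y,w,h):
    r=cv2.matchTemplate(np.ascontiguousarray(b[y-6:y+h+6,x-6:x+w+6]),np.ascontiguousarray(a[y:y+h,x:x+w]),cv2.TM_CCOEFF_NORMED);_,v,_,l=cv2.minMaxLoc(r);return round(v,2),l[0]-6,l[1]-6
print("post",sh(s0,f2,322,128,20,20),"glass",sh(s0,f2,240,280,40,40),"bowl",sh(s0,f2,336,205,40,35),"top whitemug",sh(t0,t,383,168,40,45),"bowl",sh(t0,t,325,242,50,50),"glass",sh(t0,t,178,215,25,30))
E
```

```text
time_s: 34.12
ee_pos: [294.5, 72.7, 347.7]
ee_rot: [180.0, -0.0, -173.7]
force: [-0.4, -0.8, -0.1]
gripper_width: 35.9
gripper_force: 0.0
motion 4.896924664602683
bbbbooo..-WWW-WWWWWWWWWW-WW---..ggggggggggggggggggggggg.....................ggggggggggggggggggg-.-..
bboobbbbo-W--WWWWWWWWWWWWWWW-.ggggggggggggggggggggggggggggg.......................................gg
WWWWWboo.----WWWWWWW-WW--WW-.gggggggggggggggggggggggggggggggg.......................................
WWWWWWWWWWWWWWW-WW-WWWWWWW--ggggggggggggggggggggggggggggggggggg.....................................
WWWWWWWWWWWWWWW....-----WWWgggggggggggggggggggggggggggggggggggg.....................................
WWWWWWWWWWWW...........W-gggggggggggggggggggggggggggggggggggggg.....................................
WWWWWWWWW..............-gggggggggggggggggggggggggggggggggggggg......................................
WWWWWW-................ggggg-.........gggggggggggggggggggggggg......................................
WWW-.................-ggggggggggggggggggggggggggggggg-.---gggggggggggggg............................
-..................-g-......
[... 1510 characters left out ...]
.............-gg-gg-.gg...............-WbbbbbbbbbbbbbbbbbbbbbbbWWWWbWWWWWWWWW
...........WWW---Wb-W........................................-WbbbbbbbbbbbbbbbbbbbbbbbbbWWWWWWWWWW--
........WWW----WWW--W........--.................-............bWWWbbbbbbbbbbbbbbbbbbbbbbbbbWWWWWWWWWW
.....-WWW---WWWWWWWWWWWW...........--------.................WbWWWWWWWWWWWWWWWWWWWWWWWWWWWWWWWWWWWWWW
...------W-WWWW-WWWWWWW-WW.........................-........WWWWWWWWWWWWWWWWWWWWWWWWWWWWWWWWWWWWWWWW
-WW-WWWWWWWWWWWWWWWWWWWWW..........................WbW---W-WWWWWWWWWWWWWWWWWWWWWWWWWWWWWWWWWWWWWWWWW
post (0.18, 6, -6) glass (0.75, 0, 0) bowl (0.46, 0, 0) top whitemug (0.98, 0, 0) bowl (0.52, 0, 0) glass (0.7, 0, 0)
```

```bash
for i in 1 2; do :; done
python3 -m crank '[{"grip":0.036,"x":0.004,"y":-0.02,"z":0,"yaw":0},{"grip":0.036,"x":0.008,"y":-0.048,"z":0,"yaw":0},{"grip":0.036,"x":0.013,"y":-0.078,"z":0,"yaw":0},{"grip":0.036,"x":0.018,"y":-0.108,"z":0,"yaw":0},{"grip":0.036,"x":0.022,"y":-0.138,"z":0,"yaw":0}]' >/dev/null
python3 -m crank '[{"grip":0.036,"x":0.004,"y":-0.03,"z":0,"yaw":0},{"grip":0.036,"x":0.008,"y":-0.06,"z":0,"yaw":0},{"grip":0.036,"x":0.013,"y":-0.09,"z":0,"yaw":0},{"grip":0.036,"x":0.018,"y":-0.12,"z":0,"yaw":0},{"grip":0.036,"x":0.022,"y":-0.15,"z":0,"yaw":0}]'
python3 -m crank '[{"grip":0.036,"x":0.004,"y":-0.028,"z":0,"yaw":0},{"grip":0.036,"x":0.008,"y":-0.056,"z":0,"yaw":0},{"grip":0.036,"x":0.013,"y":-0.084,"z":0,"yaw":0},{"grip":0.036,"x":0.018,"y":-0.112,"z":0,"yaw":0},{"grip":0.036,"x":0.022,"y":-0.14,"z":0,"yaw":0}]'
python3 -m crank '[{"grip":0.036,"x":0.004,"y":-0.028,"z":0,"yaw":0},{"grip":0.036,"x":0.008,"y":-0.056,"z":0,"yaw":0},{"grip":0.036,"x":0.013,"y":-0.084,"z":0,"yaw":0},{"grip":0.036,"x":0.018,"y":-0.108,"z":0,"yaw":0},{"grip":0.036,"x":0.022,"y":-0.12,"z":0,"yaw":0}]'
cat > look.py <<'E'
from fit import *
f=grab_frame("scene")[:,:,::-1];[grab_frame("top") for i in range(6)];f2=grab_frame("scene")[:,:,::-1];cv2.imwrite("pics/g2.png",f2)
t=grab_frame("top")
print("motion",np.abs(f.astype(int)-f2)[130:215,285:380].mean())
c=f2[125:215,285:385,::-1].astype(int)
for r in range(0,90,3):
    s=""
    for q in range(0,100,1):
        R,G,B=c[r,q]
        s+= "g" if G>R+10 and G>B+12 else "o" if R>B+50 and R>G+25 else "." if R+G+B<240 else "W" if max(R,G,B)-min(R,G,B)<30 and R>120 else "b" if R>200 else "-"
    print(s)
s0=cv2.resize(cv2.imread("pics/scene0.png"),(560,420),interpolation=cv2.INTER_AREA)
t0=cv2.resize(cv2.imread("pics/top0.png"),(560,420),interpolation=cv2.INTER_AREA)[:,:,::-1]
def sh(a,b,x,y,w,h):
    r=cv2.matchTemplate(np.ascontiguousarray(b[y-6:y+h+6,x-6:x+w+6]),np.ascontiguousarray(a[y:y+h,x:x+w]),cv2.TM_CCOEFF_NORMED);_,v,_,l=cv2.minMaxLoc(r);return round(v,2),l[0]-6,l[1]-6
print("post",sh(s0,f2,322,128,20,20),"glass",sh(s0,f2,240,280,40,40),"bowl",sh(s0,f2,336,205,40,35),"top whitemug",sh(t0,t,383,168,40,45),"bowl",sh(t0,t,325,242,50,50),"glass",sh(t0,t,178,215,25,30))
E
python3 look.py
```

```text
time_s: 35.4
ee_pos: [279.7, -221.5, 348.0]
ee_rot: [-180.0, 0.0, -174.0]
force: [1.0, -0.6, 0.1]
gripper_width: 36.1
gripper_force: 0.0
time_s: 35.82
ee_pos: [284.9, -353.3, 347.6]
ee_rot: [-179.5, -0.8, -175.3]
force: [0.4, 0.1, -0.1]
gripper_width: 36.0
gripper_force: 0.0
time_s: 36.23
ee_pos: [308.2, -448.2, 345.5]
ee_rot: [-178.3, -2.4, -178.3]
force: [0.1, 0.1, 0.0]
gripper_width: 36.1
gripper_force: 0.0
motion 1.2099484004127967
bbbbooo..-WWW-WWWWWWWWWWWWW--WWWWWWWWW-WWW-------WWWWWWWWWW--WWWWWWWWWWWWWWWWWWW....................
bbooobbbo-WW-WWWWWWWWWWWW--WWWWW---------WWW-W-W--WW-------WWWWWWWWW-WWWWWWWWWWWWW..-...............
WWWWWboo.-W--WWWWWWWWWWWWWWWW--W---WWW-WW-WWWWW---WWWWWWWW-----------WWWWWWW-WW-WWWWWWW-WW-.........
WWWWWWWWWWWWWWWWWW-WWWWWWWWWWWWWW--W-WWWWWW--ooo----WWW--WW-WW---WWWW--WWWW----WWWWWWW--W-..........
WWWWWWWWWWWWWWW....-----WWWWWWWWWW-WWWWWWWWWoooooW-WW-------WWWWW-WWWW----WW----W----W-WWW..........
WWWWWWWWWWWW-..........WWWWWWWWWWWWWWWWWWWW-o...-WWWWWWWWWWWWWWWWWWWWW----WWW-WW-W--W-----WWWWW-....
WWWWWWWWW..............WWWWWWWWWWWWWWWWWWWWWWW.o------
[... 1786 characters left out ...]
WW.oooooooooooo.oooo.oooooooooooooooooo-bbbbbbbbbbbbbbbbbbbbbbbbWWWWb-........
...........WWW---Wb-WWWW---.ooooooooooooo.....oo.ooooooooo.-bbbbbbbbbbbbbbbbbbbbbbbbbbbbWWb-........
........WWW-----WW--WW-WWWWWb--...ooooooooooooooooooo..-W-WWbWWWWbbbbbbbbbbbbbbbbbbbbbbbbbW.........
.....-WWW---WWWWWWWWWWWWWWW-WWWWbbb--------..-------------WWbWWbW-WWWWWWWWWWWWWWWWWWWWWWWWW.........
...------W-WWWWWWWWWWWWWWWWWWW-----bbbbbbbbbbbbb------------WWWWWWWWWWWWWWWWWWWWWWWWWWWWWWW.........
-WW-WWWWWWWWWWWWWWWWWWWWWWWWWW-----bbbbb-Wbb-------------WWWWWWWWWWWWWWWWWWWWWWWWWWWWWWWWW-.........
post (0.97, 0, 0) glass (0.83, 0, 0) bowl (0.4, -1, 0) top whitemug (0.98, 0, 0) bowl (0.51, 0, 0) glass (1.0, 0, 0)
```

```bash
python3 -c "
from workcell import *
x=state();print(x['time_s'],x['force'],x['qvel'].round(2));print(job_done())"
```

```text
36.6833 [-0.42338197  0.04020042  0.15310607] [-0.06  0.32 -0.17 -0.1  -0.2   0.18]
the job is handed in; nothing more can be done
None
```

I turned the mug round, stood it down with its handle away from the microwave and released it, then took it by the handle, eased it onto the tree's empty arm and handed in at 36.7 s; it hung still, and the image checks showed no shift of the tree or glass (the bowl's match was too weak to be sure of), but the held mug brushed the microwave at about 5 N on the way.

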